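Rock a cooling block out of its dock and square it into the plate's corner

ROBOT

A 6-joint arm with a two-finger parallel gripper is mounted at the origin on the work surface. World frame = base frame: x ahead of the robot, y to its left, z up, the work surface at z = 0. Lengths are in m, angles in rad, forces in N, time in s.
With the tool pointing down it reaches from about 0.4 to 0.925 m from the base axis. Payload 12.5 kg.
Tool frame: the origin (TCP) lies at the very end of the fingers, on their centre line; the grasp point (between the pads) lies r.tcp_to_grasp behind it (r.tcp_to_grasp is the distance from the TCP to the grasp point, in m); z points along the fingers, y is the line along which they close (so a half turn about z gives the same grasp; the last joint's range is limited). The gripper opens to 95 mm and grips with 3 to 60 N. Pads are 20 mm wide; open, the fingers measure 119 mm over their backs; the gripper's body (75 mm by 180 mm) begins 59 mm behind the grasp point.
Start: joints at [1.047, 0.491, 1.559, -0, 1.092, -0.106], TCP at [0.254, 0.571, 0.215] pointing down, gripper open.
Joint ranges: [-3.1, 3.1], [-0.84, 2.19], [0.05, 2.79], [-1.13, 4.28], [0.06, 2.93], [-2.69, 2.69]. Speed limits (rad/s): [2.22, 2.22, 2.79, 3.14, 3.14, 3.14].

INTERFACE

Orientations are given as a unit quaternion [w, x, y, z].
In Python, from station import r gives the robot as it stands.
- The arm moves only by the shell command python3 -m inch 'ROWS' [FORCE]. ROWS is JSON, a list of rows, each an object of numbers: "x", "y", "z": the shift along the tool's x, y, z in cm; "wx", "wy", "wz": the turn, a rotation vector about the tool's x, y, z in degrees; "grip": the gripper's target within -1 to 1 (fully open at 1, half-way at 0, shut at -1). In form: [{"x": .., "y": .., "z": .., "wx": .., "wy": .., "wz": .., "grip": ..}, ...]. A call has exactly 10 rows; each row is the pose to reach, as a shift and turn from the pose commanded when the call began, along the tool's axes at that moment; what a row does not reach only later rows make up. A row lasts 1/12 s, in which the tool goes at most 41.7 mm and 7.16 degrees, less where a joint would pass 70% of its speed; a pose out of reach is approached as far as the arm can. A call with a gripper value outside its range is refused whole. The fingers move at their own pace and stop on an object; FORCE is the grip in N (left out, the last holds). Time passes only in rows, so rows that repeat a pose let the fingers close, or fill a call up. It gives the time, the measured TCP pose, the force, the opening and the grip force at its end, in the units of the state.
- r.get_state(): the state, without advancing time (a new reading comes with each control period).
- r.read_camera(name): name is "scene" or "top"; returns the picture (420x560x3 uint8, red, green, blue); there is no depth.
- r.get_calibration(name): a dict with "vertical_fov" (degrees; the focal length in pixels is half the picture's height over the tangent of half this angle, whatever the lens; pixels are square), "cx", "cy" (the principal point, pixels), "R" (3x3) and "t" (3): a world point X has camera coordinates R X + t. Camera axes: x right, y down, z forward; pixel columns grow to the right and rows downward; lengths in m; the calibration is good to about 2 mm. A picture is of the moment at which its call begins. get_calibration takes no time and is no camera call.
- r.job_done(): hands the job in; it is judged then, once.
The state is a dict: "t": time; "joint_pos": joint angles; "qvel": joint speeds; "joint_torque": joint torques, N m; "eef_pos": TCP position; "ee_rot": TCP orientation; "contact_force": force on the tool from outside, world axes, zero at the start; "torque": the same for the moment, N m; "width": finger opening in m; "grasp_force": force on a finger pad.
Only numpy, scipy, OpenCV 4.12 (cv2) and the standard library are available. Lean on these libraries where they do the work, as an engineer would, in place of code of your own. Each camera call takes 0.05 s, during which the arm holds its last target. There are 200 camera calls.

TASK

Take the purple cooling block out of its chilling dock: press down its end nearer the robot so that it rocks up and stays tipped in the pocket, then take it by the raised end, leaning the hand in under the reader bar. Set it down flat on the aluminium locating plate without dropping it, long side along the long stop, and push it flush into the corner against both stops. Leave the other things on the bench where they are.

Things in the scene. Friction and masses are not known exactly. Their poses are not given: they have to be found in the camera images.
- block: Loose purple cooling block, a plain solid box 140 (its x) x 56 (y) x 40 (z) mm with 12 dark wells painted on its flat top; 0.23 to 0.46 kg, centre of mass at its middle. Origin: centre of its underside, z up through its top. Starts lying flat in the dock's pocket, its x axis along the dock's x axis. It is the same both ways round.
- dock: White chilling dock fixed to the bench, 207 (x) x 140 (y) x 70 mm high, with an open pocket. Origin on the bench under the pocket's ridge; housing from x = -112 to +95 mm. x points roughly away from the robot. Pocket 60 mm wide: 2 mm beside the block each side, no fingers fit. Flat, the block's top is level with the rim (z = 70 mm), its middle 4 mm to +x of the ridge.
- ridge (a point): Ridge across the pocket floor, 30 mm above the bench, axes as the dock's. Floor level to +x (75 mm), sloping down 22 degrees to -x. Pressing the block's top near its -x end (under 2 N) rocks it over; past 11 degrees it drops and stays tipped at 22, its +x end about 25 mm above the rim. The -x end wall leans outwards 22 degrees too, so at rim level a gap of about 23 mm lies behind that end.
- bar (a point): Centre of the grey reader bar over the pocket's +x end, axes as the dock's: 24 (x) x 150 (y) x 36 (z) mm, its centre at x = 58, z = 170 mm of the dock, on two 12 mm posts at y = +-62 mm. A hand pointing straight down does not fit at the block's raised end; one whose body leans back to -x by about 30 degrees does.
- bay: Aluminium locating plate, fixed to the bench, 215 (x) x 150 (y) x 8 mm thick; origin under its centre, on the bench. Two dark steel stops 10 mm thick stand 18 mm above the plate and form a corner: one along its +x edge (inner face at x = +97.5 mm, the side away from the robot) and one along its +y edge (inner face at y = +65 mm).
- seat (a point): Point on the top of the locating plate (8 mm above the bench) where the centre of the block's underside lies when the block, its long side along the plate's x axis, is home against both stops: at x = 27.5, y = 37 mm of the plate; axes as the plate's. Sliding the block there takes up to about 8 N; against the stops it is firm.
- tube_rack: Bystander: white rack of purple-capped tubes, 180 x 60 x 111 mm high, loose; origin centre of underside.
- petri: Bystander: closed petri dish, 90 mm across, 14 mm high, loose; origin centre of underside.
- microplate: Bystander: white well plate 127 x 85 x 14.5 mm, loose; origin centre of underside.
- reagent: Bystander: amber bottle with blue cap, 64 mm across, 140 mm high, loose; origin centre of underside.
- timer: Bystander: grey bench timer 60 x 60 x 16 mm, loose; origin centre of underside.
- tip_box: Bystander: blue box of pipette tips with clear lid, 122 x 87 x 72 mm, loose; origin centre of underside.
Not all that is in view belongs to the job. Leave any red or yellow look-alike of the block alone.

How it is judged:
By the outcome, as a careful person would: the job done as asked, in the order asked, and still so for the second after the job is handed in, with the robot touching nothing.
It also fails if it takes over 72 s, if anything falls off the work surface, if the arm or the gripper's body presses on something with over 40 N, if the wrist force passes 120 N, or if a joint passes its speed limit or range.

## Working session

There is one attempt and no reset: what is moved stays moved. The work goes in short steps, Python scripts to look and compute and a shell command to move; the robot and the scene stay as the last step left them, time stands still between calls to the robot, and variables do not carry over. Pictures are saved under pics/ and viewed, at most 10 in all, crops included, and the job is handed in when it is done.

```bash
mkdir -p pics; ls
python3 - <<'E'
from station import r
import cv2
for n in("scene","top"):
    cv2.imwrite(f"pics/{n}0.png",cv2.cvtColor(r.read_camera(n),cv2.COLOR_RGB2BGR)); c=r.get_calibration(n); print(n,c)
print(r.get_state(), r.tcp_to_grasp)
E
```

```text
pics
scene {'vertical_fov': 48.44055848518145, 'cx': 280.89926606903447, 'cy': 215.89474532954847, 'R': array([[ 0.41322083,  0.91060933,  0.00626015],
       [ 0.76421408, -0.3430341 , -0.54617255],
       [-0.49520237,  0.23047397, -0.83764931]]), 't': array([-0.23065997, -0.31578234,  1.92269389])}
top {'vertical_fov': 47.609977112433704, 'cx': 287.4170718178229, 'cy': 213.2880368859699, 'R': array([[ 7.51027308e-04, -9.99876301e-01, -1.57104436e-02],
       [-9.83172994e-01,  2.13161426e-03, -1.82664502e-01],
       [ 1.82675395e-01,  1.55832699e-02, -9.83049776e-01]]), 't': array([0.02224994, 0.55111458, 1.36485811])}
{'t': 0.1, 'joint_pos': array([ 1.04739240e+00,  4.91476567e-01,  1.55942370e+00, -2.84834417e-06,
        1.09169158e+00, -1.05618639e-01]), 'qvel': array([ 1.10033128e-03, -1.19309947e-03, -3.89411422e-03, -5.94970159e-04,
       -3.94427919e-05,  1.82296560e-03]), 'joint_torque': array([ 2.54312203e-03, -6.13622904e+01, -2.58608043e+01,  6.93728635e-02,
        4.69151745e-02, -8.00562952e-05]), 'eef_pos': array([0.25346043, 0.57104708, 0.21412217]), 'ee_rot': array([-1.53350449e-04,  2.07376077e-01,  9.78261168e-01, -4.75483778e-04]), 'contact_force': array([0.14880591, 0.38742488, 0.58027317]), 'torque': array([ 0.03630332,  0.00875551, -0.02641572]), 'grasp_force': 0.0, 'width': 0.09520507489330661} 0.0188
```

View pics/scene0.png

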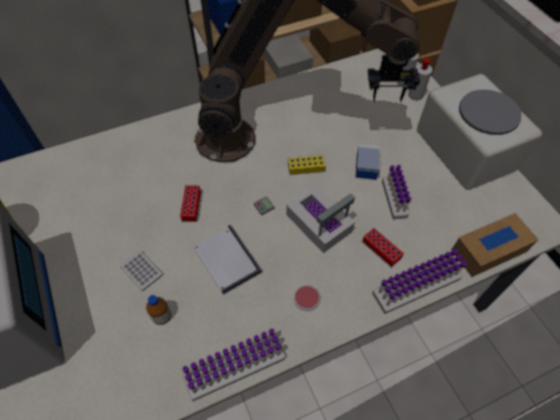

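View pics/top0.png

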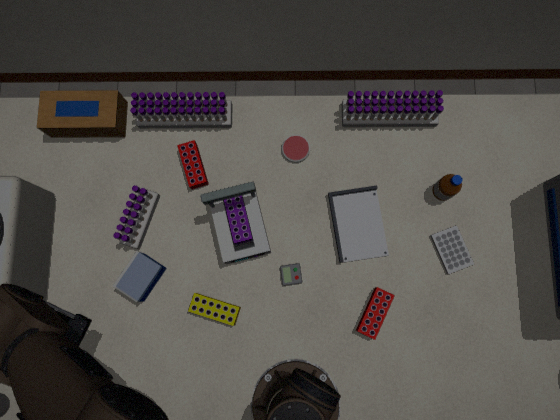

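The top view shows the block in the dock at about (237,220) with the bar at (228,193). The bay is at (358,226), with dark stops on its far and left edges. Next I'll measure with masks.

```bash
cat > h.py <<'E'
import numpy as np, cv2
from station import r
def K(n):
    c=r.get_calibration(n); f=210/np.tan(np.radians(c["vertical_fov"]/2)); return f,c
def ray(n,px,z):
    f,c=K(n); px=np.atleast_2d(px).astype(float)
    d=np.c_[(px[:,0]-c["cx"])/f,(px[:,1]-c["cy"])/f,np.ones(len(px))]@c["R"]
    o=-c["R"].T@c["t"]; return o+d*((z-o[2])/d[:,2])[:,None]
def proj(n,X):
    f,c=K(n); p=np.atleast_2d(X)@c["R"].T+c["t"]; return p[:,:2]/p[:,2:]*f+[c["cx"],c["cy"]]
def comp(m,uv):
    _,l=cv2.connectedComponents(m.astype(np.uint8)); return l==l[uv[1],uv[0]]
def quad(m,n,z):
    m=m.astype(np.uint8)
    c=max(cv2.findContours(m,0,2)[0],key=cv2.contourArea)[:,0]
    P=ray(n,c,z)[:,:2].astype(np.float32); R=cv2.minAreaRect(P*1000); return R,cv2.boxPoints(R)
E
python3 - <<'E'
from h import *
im=cv2.imread("pics/top0.png"); hsv=cv2.cvtColor(im,cv2.COLOR_BGR2HSV)
print(im[225,243],im[222,220],im[230,360],im[200,333],im[190,226],im[245,170], im[195,330],im[188,350])
print('cam',[(-K(n)[1]["R"].T@K(n)[1]["t"]).round(3) for n in("top","scene")])
pm=((hsv[...,0]>125)&(hsv[...,0]<155)&(hsv[...,1]>80))
k=np.ones((5,5),np.uint8)
pm=cv2.morphologyEx(pm.astype(np.uint8),cv2.MORPH_CLOSE,k)
print('block',quad(comp(pm,(243,225)),"top",.07))
o=cv2.resize(im[170:280,190:400],None,fx=3.8,fy=3.8,interpolation=cv2.INTER_CUBIC)
cv2.imwrite("pics/c1.png",o)
E
```

```text
[95 59 83] [120 121 120] [120 117 117] [116 115 113] [76 77 72] [105 113 116] [42 38 37] [101 107 112]
cam [array([ 0.292, -0.   ,  1.443]), array([ 1.289, -0.341,  1.44 ])]
block (((529.9728393554688, 168.1256103515625), (142.8199920654297, 57.03898620605469), 14.262923240661621), array([[453.7376  , 178.17258 ],
       [467.79047 , 122.891815],
       [606.20807 , 158.07864 ],
       [592.1552  , 213.3594  ]], dtype=float32))
```

View pics/c1.png

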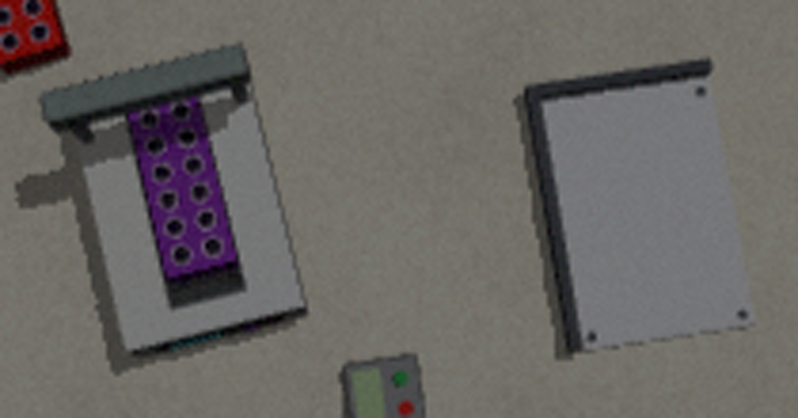

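The crop shows the whole block top, all 12 wells, clear of the bar. The plate's stops are at the top and left, and its free corner is at crop pixel (752,325). Next I'll measure the plate and plan the poses.

Run:
```python
from h import *
im=cv2.imread("pics/top0.png").astype(int)
m=(im[...,0]-im[...,2]>=-1)&(im.min(2)>95)
m=comp(cv2.morphologyEx(m.astype(np.uint8),cv2.MORPH_OPEN,np.ones((3,3),np.uint8)),(360,230))
R,b=quad(m,"top",.008); print('plate',R,b)
# dark L
d=comp((im.max(2)<75),(330,195)); R2,b2=quad(d,"top",.026); print('L',R2,b2)
```

```text
plate ((521.3049926757812, -198.14608764648438), (202.7044219970703, 136.83816528320312), 8.473989486694336) [[ 410.977    -145.40924 ]
 [ 431.14154  -280.75354 ]
 [ 631.633    -250.88293 ]
 [ 611.46844  -115.538635]]
L ((547.16552734375, -134.6045379638672), (130.52049255371094, 265.8581237792969), 64.07416534423828) [[ 399.0821   -135.17947 ]
 [ 638.1844   -251.41461 ]
 [ 695.24896  -134.0296  ]
 [ 456.14667   -17.794464]]
```

```bash
cat >> h.py <<'E'
from scipy.spatial.transform import Rotation as Ro
DOCK=(np.array([.5275,.1675,0]),14.26)
BAY=(np.array([.5255,-.192,0]),8.47)
def pose(fr,p,lean):
    o,a=fr; F=Ro.from_euler('z',a,degrees=True); L=np.radians(lean)
    T=np.array([[-np.cos(L),0,np.sin(L)],[0,1,0],[-np.sin(L),0,-np.cos(L)]])
    return o+F.apply(np.array(p)/1000), F*Ro.from_matrix(T)
def to(fr,p,lean,start=None):
    """start: (fr,p,lean) commanded; default measured"""
    s=r.get_state()
    if start is None: q=s["ee_rot"]; P,Q=s["eef_pos"],Ro.from_quat([q[1],q[2],q[3],q[0]])
    else: P,Q=pose(*start)
    X,T=pose(fr,p,lean)
    print('shift cm',(Q.inv().apply(X-P)*100).round(2),'turn deg',np.degrees((Q.inv()*T).as_rotvec()).round(1))
def where(fr):
    s=r.get_state(); q=s["ee_rot"]; Q=Ro.from_quat([q[1],q[2],q[3],q[0]]); F=Ro.from_euler('z',fr[1],degrees=True)
    z=F.inv().apply(Q.as_matrix()[:,2]); print('t',s["t"],'mm',(F.inv().apply(s["eef_pos"]-fr[0])*1000).round(1),'zaxis',z.round(3),'F',F.inv().apply(s["contact_force"]).round(1),'w',round(s["width"]*1000,1),'g',s["grasp_force"])
E
python3 -c "
from h import *
to(DOCK,(-54,0,120),0)"
```

```text
shift cm [-37.18 -29.09   9.44] turn deg [ -0.1  -0.  -38.2]
```

```bash
python3 -m inch '[{"x":-3,"y":-2.3,"wz":-3,"grip":-1},{"x":-6,"y":-4.6,"wz":-6,"grip":-1},{"x":-9,"y":-7,"wz":-9,"grip":-1},{"x":-12,"y":-9.4,"wz":-13,"grip":-1},{"x":-15,"y":-11.7,"wz":-17,"grip":-1},{"x":-18,"y":-14,"wz":-21,"grip":-1},{"x":-21,"y":-16.4,"wz":-25,"grip":-1},{"x":-24,"y":-18.8,"wz":-29,"grip":-1},{"x":-27,"y":-21,"wz":-33,"grip":-1},{"x":-30,"y":-23.5,"wz":-38.2,"grip":-1}]'; python3 -c "
from h import *
to(DOCK,(-54,0,120),0)"
```

```text
shift cm [-37.18 -29.09   9.44] turn deg [ -0.1  -0.  -38.2]invalid input
```

```bash
python3 -m inch '[{"x":-3,"y":-2.3,"z":0,"wx":0,"wy":0,"wz":-3,"grip":-1},{"x":-6,"y":-4.6,"z":0,"wx":0,"wy":0,"wz":-6,"grip":-1},{"x":-9,"y":-7,"z":0,"wx":0,"wy":0,"wz":-9,"grip":-1},{"x":-12,"y":-9.4,"z":0,"wx":0,"wy":0,"wz":-13,"grip":-1},{"x":-15,"y":-11.7,"z":0,"wx":0,"wy":0,"wz":-17,"grip":-1},{"x":-18,"y":-14,"z":0,"wx":0,"wy":0,"wz":-21,"grip":-1},{"x":-21,"y":-16.4,"z":0,"wx":0,"wy":0,"wz":-25,"grip":-1},{"x":-24,"y":-18.8,"z":0,"wx":0,"wy":0,"wz":-29,"grip":-1},{"x":-27,"y":-21,"z":0,"wx":0,"wy":0,"wz":-33,"grip":-1},{"x":-30,"y":-23.5,"z":0,"wx":0,"wy":0,"wz":-38.2,"grip":-1}]'; python3 -c "
from h import *
to(DOCK,(-54,0,120),0)"
```

```text
t: 0.93
eef_pos: [0.433, 0.2332, 0.2146]
ee_rot: [0.0, -0.126, 0.992, 0.0]
contact_force: [0.2, 1.0, -0.7]
width: 0.0338
grasp_force: 0.0
shift cm [-2.11 -8.7   9.46] turn deg [0.  0.  0.2]
```

```bash
python3 -m inch '[{"x":-0.5,"y":-2,"z":1,"wx":0,"wy":0,"wz":0,"grip":-1},{"x":-1,"y":-4,"z":2,"wx":0,"wy":0,"wz":0,"grip":-1},{"x":-1.5,"y":-6,"z":4,"wx":0,"wy":0,"wz":0,"grip":-1},{"x":-2,"y":-7.5,"z":6,"wx":0,"wy":0,"wz":0,"grip":-1},{"x":-2,"y":-8.7,"z":8,"wx":0,"wy":0,"wz":0,"grip":-1},{"x":-2,"y":-8.7,"z":10,"wx":0,"wy":0,"wz":0,"grip":-1},{"x":-2,"y":-8.7,"z":11,"wx":0,"wy":0,"wz":0,"grip":-1},{"x":-2,"y":-8.7,"z":12,"wx":0,"wy":0,"wz":0,"grip":-1},{"x":-2,"y":-8.7,"z":12,"wx":0,"wy":0,"wz":0,"grip":-1},{"x":-2,"y":-8.7,"z":12,"wx":0,"wy":0,"wz":0,"grip":-1}]'; python3 -c "
from h import *
where(DOCK)
a=r.read_camera('top')[150:290,170:350];b=r.read_camera('scene')[170:260,260:380]
a=cv2.resize(a,(600,467));b=cv2.resize(b,(600,450),interpolation=2)
cv2.imwrite('pics/p1.png',cv2.resize(np.hstack([a[:450],b]),(800,300))[...,::-1])"
```

```text
t: 1.77
eef_pos: [0.4732, 0.1557, 0.0948]
ee_rot: [-0.0, -0.124, 0.992, 0.0]
contact_force: [0.2, 0.5, 0.6]
width: 0.0003
grasp_force: 0.0
t 1.7667 mm [-55.5   2.   94.8] zaxis [-0.  0. -1.] F [0.3 0.5 0.6] w 0.3 g 0.0
```

View pics/p1.png

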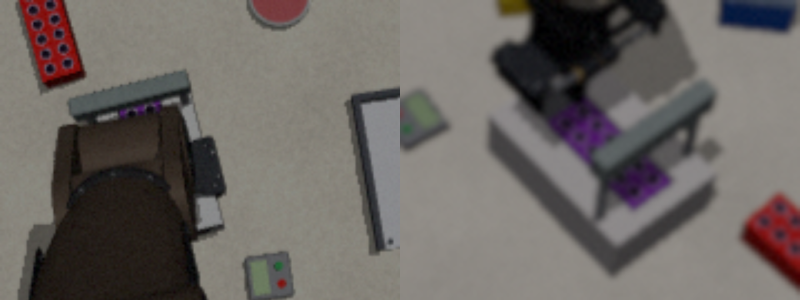

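The hand is centred over the near end of the block, at crop pixel (575,125) in the scene half, clear of the bar. I'll press slowly to about z = 54 mm.

```bash
python3 -m inch '[{"x":0,"y":-0.1,"z":1,"wx":0,"wy":0,"wz":0,"grip":-1},{"x":0,"y":-0.2,"z":1.8,"wx":0,"wy":0,"wz":0,"grip":-1},{"x":0,"y":-0.2,"z":2.2,"wx":0,"wy":0,"wz":0,"grip":-1},{"x":0,"y":-0.2,"z":2.5,"wx":0,"wy":0,"wz":0,"grip":-1},{"x":0,"y":-0.2,"z":2.8,"wx":0,"wy":0,"wz":0,"grip":-1},{"x":0,"y":-0.2,"z":3.1,"wx":0,"wy":0,"wz":0,"grip":-1},{"x":0,"y":-0.2,"z":3.4,"wx":0,"wy":0,"wz":0,"grip":-1},{"x":0,"y":-0.2,"z":3.7,"wx":0,"wy":0,"wz":0,"grip":-1},{"x":0,"y":-0.2,"z":4.0,"wx":0,"wy":0,"wz":0,"grip":-1},{"x":0,"y":-0.2,"z":4.0,"wx":0,"wy":0,"wz":0,"grip":-1}]'; python3 -c "
from h import *
where(DOCK)"
```

```text
t: 2.7
eef_pos: [0.4737, 0.1534, 0.0542]
ee_rot: [-0.0, -0.124, 0.992, 0.0]
contact_force: [-0.1, -0.0, 0.7]
width: 0.0003
grasp_force: 0.2
t 2.7 mm [-55.6  -0.4  54.2] zaxis [-0.  0. -1.] F [-0.1 -0.   0.7] w 0.3 g 0.19013922137673944
```

```bash
python3 -c "
from h import *
to(DOCK,(-60,0,180),34)"
```

```text
shift cm [  0.44   0.04 -12.58] turn deg [  0. -34.   0.]
```

```bash
python3 -m inch '[{"x":0,"y":0,"z":-1,"wx":0,"wy":0,"wz":0,"grip":-1},{"x":0,"y":0,"z":-3,"wx":0,"wy":0,"wz":0,"grip":-1},{"x":0,"y":0,"z":-5,"wx":0,"wy":-5,"wz":0,"grip":-0.5},{"x":0.2,"y":0,"z":-7,"wx":0,"wy":-10,"wz":0,"grip":0},{"x":0.4,"y":0,"z":-9,"wx":0,"wy":-15,"wz":0,"grip":0.6},{"x":0.4,"y":0,"z":-11,"wx":0,"wy":-20,"wz":0,"grip":0.6},{"x":0.4,"y":0,"z":-12.6,"wx":0,"wy":-25,"wz":0,"grip":0.6},{"x":0.4,"y":0,"z":-12.6,"wx":0,"wy":-30,"wz":0,"grip":0.6},{"x":0.4,"y":0,"z":-12.6,"wx":0,"wy":-34,"wz":0,"grip":0.6},{"x":0.4,"y":0,"z":-12.6,"wx":0,"wy":-34,"wz":0,"grip":0.6}]'; python3 -c "
from h import *
where(DOCK)
to(DOCK,(-2,0,153),34)
a=r.read_camera('top')[150:290,170:350];b=r.read_camera('scene')[170:260,260:380]
cv2.imwrite('pics/sc2.png',r.read_camera('scene')[...,::-1])
a=cv2.resize(a,(600,467));b=cv2.resize(b,(600,450),interpolation=2)
cv2.imwrite('pics/p2.png',cv2.resize(np.hstack([a[:450],b]),(800,300))[...,::-1])"
```

```text
t: 3.53
eef_pos: [0.47, 0.1575, 0.1837]
ee_rot: [0.274, -0.122, 0.953, 0.043]
contact_force: [0.4, 0.5, 0.8]
width: 0.048
grasp_force: 0.0
t 3.5333 mm [-58.2   4.4 183.7] zaxis [ 0.533  0.018 -0.846] F [0.5 0.4 0.8] w 48.0 g 0.0
shift cm [-3.11 -0.55  5.59] turn deg [ 1.  -1.8  0. ]
```

View pics/p2.png

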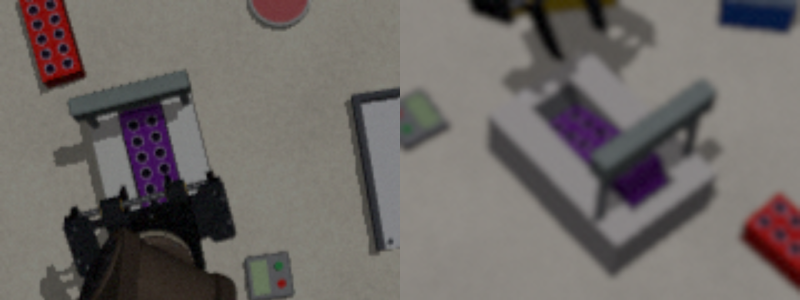

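The block is tipped: there is a gap at its near end and its far end is up under the bar. I'll move to the leaned pre-grasp pose and let the fingers open to 76 mm.

```bash
python3 -m inch '[{"x":-0.6,"y":-0.1,"z":1,"wx":0,"wy":0,"wz":0,"grip":0.6},{"x":-1.2,"y":-0.2,"z":2,"wx":0,"wy":0,"wz":0,"grip":0.6},{"x":-1.8,"y":-0.3,"z":3,"wx":0,"wy":0,"wz":0,"grip":0.6},{"x":-2.4,"y":-0.3,"z":4,"wx":0,"wy":0,"wz":0,"grip":0.6},{"x":-3,"y":-0.3,"z":5,"wx":0,"wy":0,"wz":0,"grip":0.6},{"x":-3.1,"y":-0.3,"z":5.3,"wx":0,"wy":0,"wz":0,"grip":0.6},{"x":-3.1,"y":-0.3,"z":5.3,"wx":0,"wy":0,"wz":0,"grip":0.6},{"x":-3.1,"y":-0.3,"z":5.3,"wx":0,"wy":0,"wz":0,"grip":0.6},{"x":-3.1,"y":-0.3,"z":5.3,"wx":0,"wy":0,"wz":0,"grip":0.6},{"x":-3.1,"y":-0.3,"z":5.3,"wx":0,"wy":0,"wz":0,"grip":0.6}]'; python3 -c "
from h import *
where(DOCK)
to(DOCK,(48,0,78),34)
im=cv2.cvtColor(r.read_camera('scene'),cv2.COLOR_RGB2BGR);cv2.imwrite('pics/sc3.png',im)
# expected tipped corners in scene
P=[pose(DOCK,p,0)[0] for p in [(53.6,28,94.8),(53.6,-28,94.8),(63.6,-28,70),(63.6,28,70)]]
q=(proj('scene',P)-[260,170])*6.67
o=cv2.resize(im[170:260,260:380],None,fx=6.67,fy=6.67,interpolation=2)
for a in q: cv2.circle(o,tuple(int(v) for v in a),4,(0,255,0),1)
cv2.imwrite('pics/p3.png',o)"
```

```text
t: 4.52
eef_pos: [0.5236, 0.1689, 0.1544]
ee_rot: [0.273, -0.122, 0.953, 0.043]
contact_force: [-0.4, 0.3, 0.9]
width: 0.076
grasp_force: 0.0
t 4.5167 mm [ -3.4   2.3 154.4] zaxis [ 0.531  0.018 -0.847] F [-0.3  0.3  0.9] w 76.0 g 0.0
shift cm [-0.3 -0.4  9.2] turn deg [ 1.  -1.9  0. ]
```

View pics/p3.png

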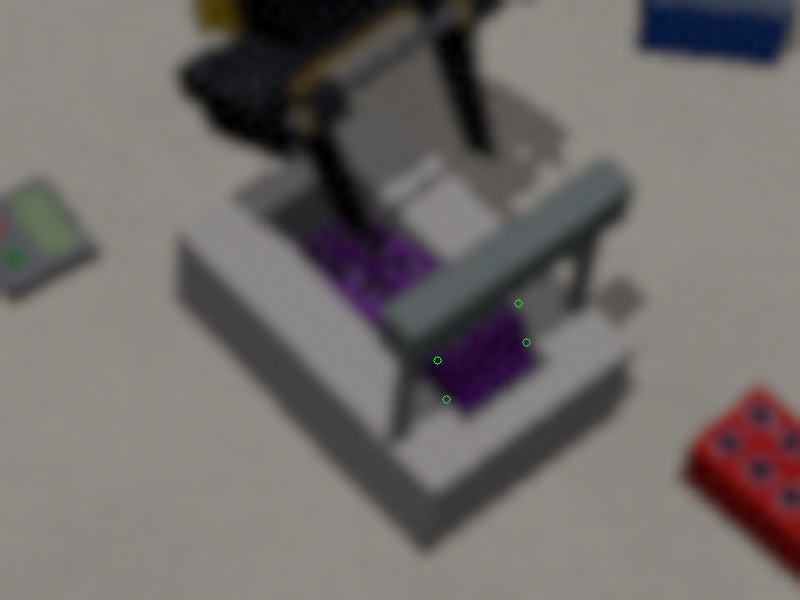

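```bash
python3 -c "
from h import *
Z=6.67
def back(p): return [260+(p[0]+.5)/Z-.5,170+(p[1]+.5)/Z-.5]
F=Ro.from_euler('z',14.26,degrees=True)
for nm,p,z in [('+x-y',(428,489),.07),('+x+y',(633,348),.07),('-x-y',(180,238),.07),('blk rim -y',(467,413),.07),('blk rim +y',(540,350),.07)]:
    print(nm,(F.inv().apply(ray('scene',back(p),z)-DOCK[0])*1000).round(1))
s=r.get_state()['eef_pos']; q=(proj('scene',s)[0]-[260,170])*Z; print('tcp in crop',q, proj('top',s))
im=cv2.imread('pics/top0.png')
for nm,p,z in [('-x+y',(131,352),.07),('-x-y',(306,310),.07)]:
    u=[190+(p[0]+.5)/3.8-.5,170+(p[1]+.5)/3.8-.5]; print('top',nm,(F.inv().apply(ray('top',u,z)-DOCK[0])*1000).round(1))
"
```

```text
+x-y [[ 95.5 -70.8  70. ]]
+x+y [[98.6 69.2 70. ]]
-x-y [[-102.2  -72.1   70. ]]
blk rim -y [[ 74.3 -25.2  70. ]]
blk rim +y [[69.4 30.3 70. ]]
tcp in crop [417.53260356 191.49365397] [[233.44231553 216.35831018]]
top -x+y [[-110.4   65.8   70. ]]
top -x-y [[-112.2  -70.6   70. ]]
```

```bash
python3 -m inch '[{"x":-0.1,"y":-0.2,"z":1,"wx":1,"wy":-1,"wz":0,"grip":0.6},{"x":-0.2,"y":-0.35,"z":2,"wx":1,"wy":-1.9,"wz":0,"grip":0.6},{"x":-0.3,"y":-0.35,"z":3,"wx":1,"wy":-1.9,"wz":0,"grip":0.6},{"x":-0.3,"y":-0.35,"z":4.2,"wx":1,"wy":-1.9,"wz":0,"grip":0.6},{"x":-0.3,"y":-0.35,"z":5.4,"wx":1,"wy":-1.9,"wz":0,"grip":0.6},{"x":-0.3,"y":-0.35,"z":6.4,"wx":1,"wy":-1.9,"wz":0,"grip":0.6},{"x":-0.3,"y":-0.35,"z":7.2,"wx":1,"wy":-1.9,"wz":0,"grip":0.6},{"x":-0.3,"y":-0.35,"z":7.7,"wx":1,"wy":-1.9,"wz":0,"grip":0.6},{"x":-0.3,"y":-0.35,"z":7.7,"wx":1,"wy":-1.9,"wz":0,"grip":0.6},{"x":-0.3,"y":-0.35,"z":7.7,"wx":1,"wy":-1.9,"wz":0,"grip":0.6}]'; python3 -c "
from h import *
where(DOCK)
to(DOCK,(48,0.5,78),34)
im=cv2.cvtColor(r.read_camera('scene'),cv2.COLOR_RGB2BGR)
o=cv2.resize(im[170:260,260:380],None,fx=6.67,fy=6.67,interpolation=2)
cv2.imwrite('pics/p4.png',o)"
```

```text
t: 5.4
eef_pos: [0.5796, 0.1783, 0.1163]
ee_rot: [0.267, -0.121, 0.955, 0.039]
contact_force: [1.1, -1.0, 0.7]
width: 0.0761
grasp_force: 0.0
t 5.4 mm [ 53.1  -2.3 116.3] zaxis [ 0.52   0.012 -0.854] F [ 0.8 -1.2  0.7] w 76.1 g 0.0
shift cm [2.43 0.24 3.01] turn deg [ 0.7 -2.7 -0. ]
```

View pics/p4.png

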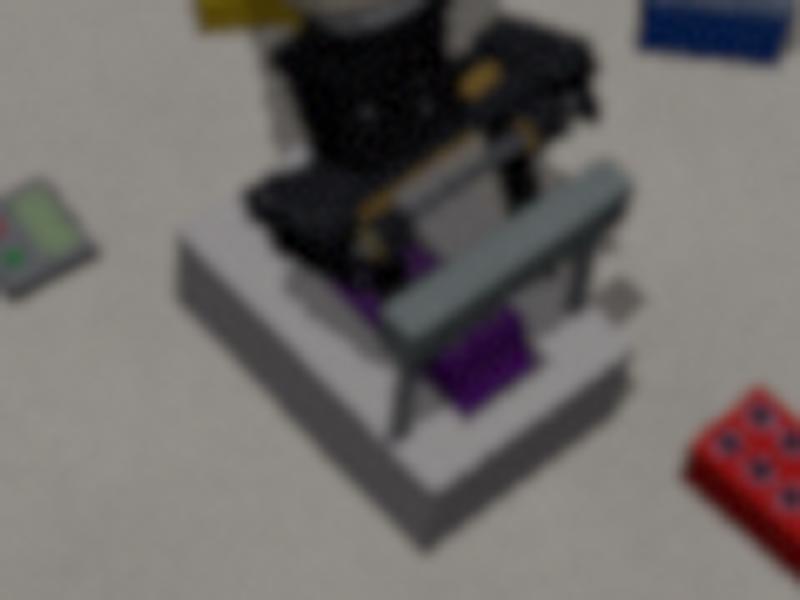

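```bash
python3 -c "
from h import *
s=r.get_state();print(s['joint_pos'].round(3),s['qvel'].round(3),s['eef_pos']);where(DOCK)"
```

```text
[ 0.164  0.482  2.082  1.043  0.065 -2.685] [-0.    -0.009  0.002  0.     0.    -0.002] [0.57945684 0.17836396 0.11660878]
t 5.45 mm [ 53.   -2.3 116.6] zaxis [ 0.52   0.012 -0.854] F [ 0.  -0.1  0.3] w 76.1 g 0.0
```

The hand ran into the wrist singularity (j5 ≈ 0.06, j6 at its limit). I'll back off, turn the hand half a turn so j6 has range, and cross to the other wrist branch in free air.

```bash
python3 -c "
from h import *
to(DOCK,(-2,0,200),31); to(DOCK,(-60,0,240),5)"
```

```text
shift cm [ 0.36  0.35 -9.98] turn deg [ 0.7  0.3 -0. ]
shift cm [  3.24   0.43 -16.41] turn deg [ 0.7 26.3  0.1]
```

```bash
python3 -m inch '[{"x":0,"y":0.2,"z":-2,"wx":0,"wy":0,"wz":0,"grip":0.6},{"x":0,"y":0.2,"z":-5,"wx":0,"wy":0,"wz":0,"grip":0.6},{"x":0,"y":0.2,"z":-8,"wx":0,"wy":0,"wz":0,"grip":0.6},{"x":0.5,"y":0.2,"z":-12,"wx":0,"wy":0,"wz":0,"grip":0.6},{"x":1,"y":0.2,"z":-15,"wx":0,"wy":4,"wz":0,"grip":0.6},{"x":2,"y":0.2,"z":-17,"wx":0,"wy":8,"wz":0,"grip":0.6},{"x":3,"y":0.2,"z":-18,"wx":0,"wy":13,"wz":0,"grip":0.6},{"x":3,"y":0.2,"z":-19,"wx":0,"wy":18,"wz":0,"grip":0.6},{"x":3,"y":0.2,"z":-19,"wx":0,"wy":23,"wz":0,"grip":0.6},{"x":3,"y":0.2,"z":-19,"wx":0,"wy":26,"wz":0,"grip":0.6}]'; python3 -c "
from h import *
where(DOCK);print(r.get_state()['joint_pos'].round(3))"
```

```text
t: 6.28
eef_pos: [0.4592, 0.1472, 0.2651]
ee_rot: [0.045, -0.127, 0.991, 0.011]
contact_force: [-0.7, 0.4, -0.7]
width: 0.0765
grasp_force: 0.0
t 6.2833 mm [-71.2  -2.8 265.1] zaxis [ 0.092  0.011 -0.996] F [-0.5  0.5 -0.7] w 76.5 g 0.0
[ 0.163  0.195  1.881  0.022  0.975 -1.674]
```

Now the half turn about tool z (60° steps, staying high and lifted).

```bash
python3 -m inch '[{"x":0,"y":0,"z":0,"wx":0,"wy":0,"wz":7,"grip":0.6},{"x":0,"y":0,"z":0,"wx":0,"wy":0,"wz":14,"grip":0.6},{"x":0,"y":0,"z":0,"wx":0,"wy":0,"wz":21,"grip":0.6},{"x":0,"y":0,"z":0,"wx":0,"wy":0,"wz":28,"grip":0.6},{"x":0,"y":0,"z":0,"wx":0,"wy":0,"wz":35,"grip":0.6},{"x":0,"y":0,"z":0,"wx":0,"wy":0,"wz":42,"grip":0.6},{"x":0,"y":0,"z":0,"wx":0,"wy":0,"wz":49,"grip":0.6},{"x":0,"y":0,"z":0,"wx":0,"wy":0,"wz":56,"grip":0.6},{"x":0,"y":0,"z":0,"wx":0,"wy":0,"wz":60,"grip":0.6},{"x":0,"y":0,"z":0,"wx":0,"wy":0,"wz":60,"grip":0.6}]' >/dev/null
python3 -m inch '[{"x":0,"y":0,"z":0,"wx":0,"wy":0,"wz":7,"grip":0.6},{"x":0,"y":0,"z":0,"wx":0,"wy":0,"wz":14,"grip":0.6},{"x":0,"y":0,"z":0,"wx":0,"wy":0,"wz":21,"grip":0.6},{"x":0,"y":0,"z":0,"wx":0,"wy":0,"wz":28,"grip":0.6},{"x":0,"y":0,"z":0,"wx":0,"wy":0,"wz":35,"grip":0.6},{"x":0,"y":0,"z":0,"wx":0,"wy":0,"wz":42,"grip":0.6},{"x":0,"y":0,"z":0,"wx":0,"wy":0,"wz":49,"grip":0.6},{"x":0,"y":0,"z":0,"wx":0,"wy":0,"wz":56,"grip":0.6},{"x":0,"y":0,"z":0,"wx":0,"wy":0,"wz":60,"grip":0.6},{"x":0,"y":0,"z":0,"wx":0,"wy":0,"wz":60,"grip":0.6}]' >/dev/null
python3 -m inch '[{"x":0,"y":0,"z":0,"wx":0,"wy":0,"wz":7,"grip":0.6},{"x":0,"y":0,"z":0,"wx":0,"wy":0,"wz":14,"grip":0.6},{"x":0,"y":0,"z":0,"wx":0,"wy":0,"wz":21,"grip":0.6},{"x":0,"y":0,"z":0,"wx":0,"wy":0,"wz":28,"grip":0.6},{"x":0,"y":0,"z":0,"wx":0,"wy":0,"wz":35,"grip":0.6},{"x":0,"y":0,"z":0,"wx":0,"wy":0,"wz":42,"grip":0.6},{"x":0,"y":0,"z":0,"wx":0,"wy":0,"wz":49,"grip":0.6},{"x":0,"y":0,"z":0,"wx":0,"wy":0,"wz":56,"grip":0.6},{"x":0,"y":0,"z":0,"wx":0,"wy":0,"wz":60,"grip":0.6},{"x":0,"y":0,"z":0,"wx":0,"wy":0,"wz":60,"grip":0.6}]' >/dev/null
cat >> h.py <<'E'
_p=pose
def pose(fr,p,lean,side=0):   # flipped hand; side: tilt z axis toward +y, deg
    X,T=_p(fr,p,lean); F=Ro.from_euler('z',fr[1],degrees=True)
    S=F*Ro.from_euler('x',side,degrees=True)*F.inv()
    return X,S*T*Ro.from_euler('z',180,degrees=True)
def to(fr,p,lean,side=0):
    s=r.get_state(); q=s["ee_rot"]; P,Q=s["eef_pos"],Ro.from_quat([q[1],q[2],q[3],q[0]])
    X,T=pose(fr,p,lean,side)
    print('shift cm',(Q.inv().apply(X-P)*100).round(2),'turn deg',np.degrees((Q.inv()*T).as_rotvec()).round(1))
E
python3 -c "
from h import *
where(DOCK);print(r.get_state()['joint_pos'].round(3))
to(DOCK,(-60,0,220),40,8);to(DOCK,(-60,0,220),40,-8)"
```

```text
t 8.7833 mm [-71.4  -2.7 263.4] zaxis [ 0.094  0.011 -0.996] F [ 0.6  0.3 -0.3] w 76.0 g 0.0
[0.162 0.195 1.885 0.023 0.969 1.465]
shift cm [ 0.73 -0.21  4.44] turn deg [ 6.8 34.6  3.3]
shift cm [ 0.73 -0.21  4.44] turn deg [-8.2 34.5 -3. ]
```

```bash
cat > fk.py <<'E'
from h import *
from scipy.optimize import least_squares as ls
S=np.array([[.4915,1.5594,0,1.0917,.6248,.2141],[.482,2.082,1.043,.065,.6063,.1166],[.195,1.881,.022,.975,.4822,.2651],[.195,1.885,.023,.969,.4822-.0002,.2634]])
def fk(p,j2,j3,j4,j5):
    r0,h,a,b,c,d=p; s=j2+j3; t=s+np.cos(j4)*j5
    return r0+a*np.sin(j2)+b*np.sin(s+c)+d*np.sin(t), h+a*np.cos(j2)+b*np.cos(s+c)+d*np.cos(t)
def res(p): return np.r_[np.ravel([np.array(fk(p,*s[:4]))-s[4:] for s in S])*1000, (p-[0,.3,.55,.5,0,.3])*[20,2,2,2,20,2]]
p=ls(res,[0,.3,.55,.5,0,.3]).x
if __name__=="__main__":
    print(p.round(3),res(p).round(2))
    for x,z,L in [(48,78,34),(48,78,40),(48,78,28),(40,76,27),(48,90,34),(0,155,34),(-60,200,34),(-60,150,45)]:
        R=np.linalg.norm(pose(DOCK,(x,0,z),L)[0][:2])
        f=lambda q: np.r_[np.array(fk(p,q[0],q[1],0,np.pi-np.radians(L)-q[0]-q[1]))-[R,z/1000]]
        q=ls(f,[.48,2.0]).x; print(x,z,L,q.round(3),'j5',(np.pi-np.radians(L)-q.sum()).round(3),'singular lean',np.degrees(np.pi-q.sum()).round(1))
E
python3 fk.py
```

```text
[0.037 0.117 0.571 0.367 0.037 0.224] [ 0.18  0.72  0.07 -0.06 -0.08 -0.57 -0.19 -0.09  0.74 -0.37  0.04 -0.27
  0.74 -0.15]
48 78 34 [0.552 2.161] j5 -0.165 singular lean 24.5
48 78 40 [0.567 2.222] j5 -0.345 singular lean 20.2
48 78 28 [0.546 2.098] j5 0.008 singular lean 28.5
40 76 27 [0.543 2.11 ] j5 0.017 singular lean 28.0
48 90 34 [0.528 2.15 ] j5 -0.131 singular lean 26.5
0 155 34 [0.354 2.195] j5 -0.001 singular lean 34.0
-60 200 34 [0.192 2.261] j5 0.096 singular lean 39.5
-60 150 45 [0.329 2.46 ] j5 -0.432 singular lean 20.2
```

```bash
python3 -c "
from h import *
to(DOCK,(-60,0,170),22,8)"
```

```text
shift cm [ 0.26 -0.16  9.41] turn deg [ 7.1 16.6  2.2]
```

```bash
python3 -m inch '[{"x":0,"y":0,"z":1,"wx":1,"wy":2,"wz":0,"grip":0.6},{"x":0,"y":0,"z":2.5,"wx":2,"wy":4,"wz":0.4,"grip":0.6},{"x":0,"y":0,"z":4,"wx":3,"wy":6,"wz":0.8,"grip":0.6},{"x":0,"y":0,"z":5.5,"wx":4,"wy":9,"wz":1.2,"grip":0.6},{"x":0.2,"y":-0.1,"z":7,"wx":5,"wy":12,"wz":1.6,"grip":0.6},{"x":0.3,"y":-0.2,"z":8.5,"wx":6,"wy":15,"wz":2,"grip":0.6},{"x":0.3,"y":-0.2,"z":9.4,"wx":7,"wy":16.6,"wz":2.2,"grip":0.6},{"x":0.3,"y":-0.2,"z":9.4,"wx":7,"wy":16.6,"wz":2.2,"grip":0.6},{"x":0.3,"y":-0.2,"z":9.4,"wx":7,"wy":16.6,"wz":2.2,"grip":0.6},{"x":0.3,"y":-0.2,"z":9.4,"wx":7,"wy":16.6,"wz":2.2,"grip":0.6}]'; python3 -c "
from h import *
where(DOCK);print(r.get_state()['joint_pos'].round(3))
to(DOCK,(-60,0,170),45,8)"
```

```text
t: 9.62
eef_pos: [0.4703, 0.1533, 0.1708]
ee_rot: [-0.09, 0.973, 0.109, 0.18]
contact_force: [-0.4, 0.2, 0.7]
width: 0.0763
grasp_force: 0.0
t 9.6167 mm [-58.9   0.3 170.8] zaxis [ 0.374  0.126 -0.919] F [-0.3  0.2  0.7] w 76.3 g 0.0
[0.076 0.267 2.175 0.525 0.386 0.966]
shift cm [-0.13  0.04  0.03] turn deg [ 0.1 23.   0.1]
```

```bash
python3 -m inch '[{"x":0,"y":0,"z":0,"wx":0,"wy":2.5,"wz":0,"grip":0.6},{"x":0,"y":0,"z":0,"wx":0,"wy":5,"wz":0,"grip":0.6},{"x":0,"y":0,"z":0,"wx":0,"wy":7.5,"wz":0,"grip":0.6},{"x":0,"y":0,"z":0,"wx":0,"wy":10,"wz":0,"grip":0.6},{"x":0,"y":0,"z":0,"wx":0,"wy":12.5,"wz":0,"grip":0.6},{"x":0,"y":0,"z":0,"wx":0,"wy":15,"wz":0,"grip":0.6},{"x":0,"y":0,"z":0,"wx":0,"wy":17.5,"wz":0,"grip":0.6},{"x":0,"y":0,"z":0,"wx":0,"wy":20,"wz":0,"grip":0.6},{"x":0,"y":0,"z":0,"wx":0,"wy":22,"wz":0,"grip":0.6},{"x":0,"y":0,"z":0,"wx":0,"wy":23,"wz":0,"grip":0.6}]'; python3 -c "
from h import *
where(DOCK);print(r.get_state()['joint_pos'].round(3))
to(DOCK,(-20,0,160),40,0)"
```

```text
t: 10.45
eef_pos: [0.4675, 0.1652, 0.1706]
ee_rot: [-0.129, 0.928, 0.097, 0.337]
contact_force: [0.0, 0.6, 0.5]
width: 0.0759
grasp_force: 0.0
t 10.45 mm [-58.7  12.6 170.6] zaxis [ 0.657  0.147 -0.739] F [0.2 0.6 0.5] w 75.9 g 0.0
[ 0.054  0.286  2.399  2.266  0.362 -0.783]
shift cm [2.34 1.52 3.14] turn deg [-8.5 -1.2 -5.4]
```

```bash
python3 -c "
from h import *
to(DOCK,(-20,0.5,165),38,0)"; python3 -m inch '[{"x":0.2,"y":0.2,"z":0.3,"wx":-1,"wy":0,"wz":-0.6,"grip":0.6},{"x":0.5,"y":0.4,"z":0.6,"wx":-2,"wy":0,"wz":-1.2,"grip":0.6},{"x":0.8,"y":0.6,"z":1,"wx":-3,"wy":0,"wz":-1.8,"grip":0.6},{"x":1.1,"y":0.8,"z":1.4,"wx":-4,"wy":-0.5,"wz":-2.4,"grip":0.6},{"x":1.4,"y":1,"z":1.8,"wx":-5,"wy":-1,"wz":-3,"grip":0.6},{"x":1.7,"y":1.2,"z":2.2,"wx":-6,"wy":-1.5,"wz":-3.8,"grip":0.6},{"x":2,"y":1.4,"z":2.5,"wx":-7,"wy":-2,"wz":-4.6,"grip":0.6},{"x":2.3,"y":1.5,"z":2.8,"wx":-8,"wy":-2.5,"wz":-5.2,"grip":0.6},{"x":2.3,"y":1.5,"z":2.8,"wx":-8.5,"wy":-3,"wz":-5.4,"grip":0.6},{"x":2.3,"y":1.5,"z":2.8,"wx":-8.5,"wy":-3,"wz":-5.4,"grip":0.6}]'; python3 -c "
from h import *
where(DOCK);print(r.get_state()['joint_pos'].round(3))
to(DOCK,(-1,0.5,141),38,0)"
```

```text
shift cm [2.66 1.39 2.78] turn deg [-8.6 -3.2 -5.3]
t: 11.28
eef_pos: [0.5057, 0.1621, 0.162]
ee_rot: [-0.041, 0.938, 0.119, 0.324]
contact_force: [-0.6, -0.3, -0.0]
width: 0.0761
grasp_force: 0.0
t 11.2833 mm [-2.25e+01  1.00e-01  1.62e+02] zaxis [ 0.617  0.003 -0.787] F [-0.6 -0.2 -0. ] w 76.1 g 0.0
[ 0.154  0.326  2.288  2.713  0.147 -1.223]
shift cm [ 0.4  -0.03  2.97] turn deg [-0.2 -0.1  0.1]
```

```bash
python3 -m inch '[{"x":0.2,"y":0,"z":1,"wx":0,"wy":0,"wz":0,"grip":0.6},{"x":0.4,"y":0,"z":2,"wx":0,"wy":0,"wz":0,"grip":0.6},{"x":0.4,"y":0,"z":3.2,"wx":0,"wy":0,"wz":0,"grip":0.6},{"x":0.4,"y":0,"z":4.4,"wx":0,"wy":0,"wz":0,"grip":0.6},{"x":0.4,"y":0,"z":5.6,"wx":0,"wy":0,"wz":0,"grip":0.6},{"x":0.4,"y":0,"z":6.8,"wx":0,"wy":0,"wz":0,"grip":0.6},{"x":0.4,"y":0,"z":8,"wx":0,"wy":0,"wz":0,"grip":0.6},{"x":0.4,"y":0,"z":9,"wx":0,"wy":0,"wz":0,"grip":0.6},{"x":0.4,"y":0,"z":9.2,"wx":0,"wy":0,"wz":0,"grip":0.6},{"x":0.4,"y":0,"z":9.2,"wx":0,"wy":0,"wz":0,"grip":0.6}]'; python3 -c "
from h import *
where(DOCK);print(r.get_state()['joint_pos'].round(3))
to(DOCK,(48,0.5,78),38,0)"
```

```text
t: 12.12
eef_pos: [0.5624, 0.1761, 0.0901]
ee_rot: [-0.041, 0.938, 0.118, 0.322]
contact_force: [-1.4, 0.3, -0.4]
width: 0.0762
grasp_force: 0.0
t 12.1167 mm [35.9 -0.3 90.1] zaxis [ 0.614  0.002 -0.789] F [-1.3  0.6 -0.4] w 76.2 g 0.0
[ 0.167  0.537  2.212  2.944  0.272 -1.446]
shift cm [ 0.21 -0.07  1.7 ] turn deg [-0.1  0.1  0. ]
```

```bash
python3 -m inch '[{"x":0.1,"y":-0.1,"z":0.5,"wx":0,"wy":0,"wz":0,"grip":0.6},{"x":0.2,"y":-0.1,"z":1,"wx":0,"wy":0,"wz":0,"grip":0.6},{"x":0.2,"y":-0.1,"z":1.4,"wx":0,"wy":0,"wz":0,"grip":0.6},{"x":0.2,"y":-0.1,"z":1.7,"wx":0,"wy":0,"wz":0,"grip":0.6},{"x":0.2,"y":-0.1,"z":1.7,"wx":0,"wy":0,"wz":0,"grip":0.6},{"x":0.2,"y":-0.1,"z":1.7,"wx":0,"wy":0,"wz":0,"grip":0.4},{"x":0.2,"y":-0.1,"z":1.7,"wx":0,"wy":0,"wz":0,"grip":0.3},{"x":0.2,"y":-0.1,"z":1.7,"wx":0,"wy":0,"wz":0,"grip":0.2},{"x":0.2,"y":-0.1,"z":1.7,"wx":0,"wy":0,"wz":0,"grip":0},{"x":0.2,"y":-0.1,"z":1.7,"wx":0,"wy":0,"wz":0,"grip":-1}]' 20; python3 -c "
from h import *
where(DOCK)"
```

```text
t: 12.95
eef_pos: [0.5734, 0.1798, 0.0782]
ee_rot: [-0.041, 0.939, 0.118, 0.322]
contact_force: [-0.9, 0.1, 0.3]
width: 0.0558
grasp_force: 19.9
t 12.95 mm [47.5  0.6 78.2] zaxis [ 0.614  0.002 -0.789] F [-0.8  0.3  0.3] w 55.8 g 19.927651584148407
```

```bash
python3 -m inch '[{"x":0,"y":0,"z":0,"wx":0,"wy":0,"wz":0,"grip":-1},{"x":0,"y":0,"z":0,"wx":0,"wy":0,"wz":0,"grip":-1},{"x":0.1,"y":0,"z":-0.4,"wx":0,"wy":0,"wz":0,"grip":-1},{"x":0.2,"y":0,"z":-0.8,"wx":0,"wy":0,"wz":0,"grip":-1},{"x":0.35,"y":0,"z":-1.4,"wx":0,"wy":0,"wz":0,"grip":-1},{"x":0.5,"y":0,"z":-2,"wx":0,"wy":0,"wz":0,"grip":-1},{"x":0.65,"y":0,"z":-2.6,"wx":0,"wy":0,"wz":0,"grip":-1},{"x":0.8,"y":0,"z":-3.2,"wx":0,"wy":0,"wz":0,"grip":-1},{"x":0.95,"y":0,"z":-3.8,"wx":0,"wy":0,"wz":0,"grip":-1},{"x":1.1,"y":0,"z":-4.4,"wx":0,"wy":0,"wz":0,"grip":-1}]' 58; python3 -c "
from h import *
where(DOCK)
im=cv2.cvtColor(r.read_camera('scene'),cv2.COLOR_RGB2BGR)
o=cv2.resize(im[170:260,260:380],None,fx=6.67,fy=6.67,interpolation=2)
cv2.imwrite('pics/p5.png',o)"
```

```text
t: 13.78
eef_pos: [0.5559, 0.1752, 0.1206]
ee_rot: [-0.041, 0.938, 0.118, 0.322]
contact_force: [5.1, 1.5, -4.5]
width: 0.0553
grasp_force: 57.9
t 13.7833 mm [ 29.4   0.5 120.6] zaxis [ 0.615  0.002 -0.789] F [ 5.3  0.2 -4.5] w 55.3 g 57.85283088684082
```

View pics/p5.png

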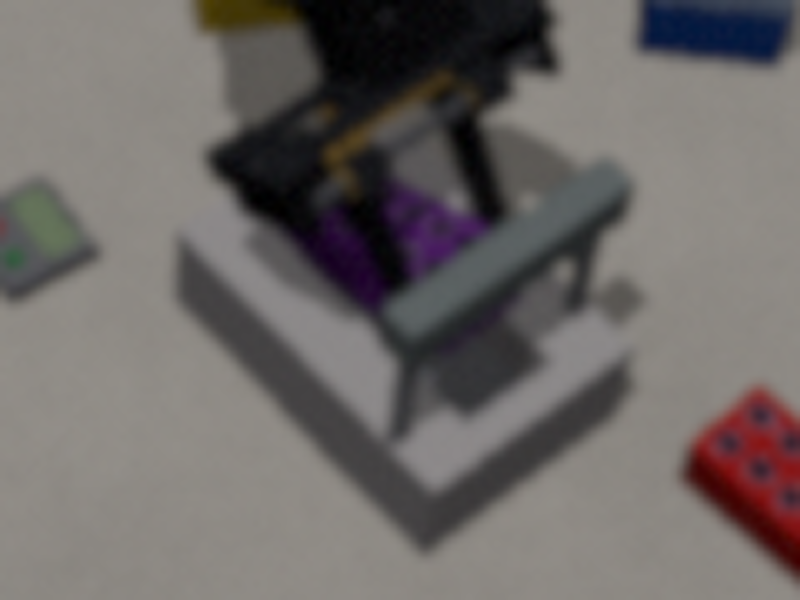

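The block has come up out of the pocket with the hand and is clear of the bar. A 5 N force along +x suggests its tail is leaning on the near wall, so I'll lift a little more vertically.

```bash
python3 -m inch '[{"x":0.3,"y":0,"z":-0.5,"wx":0,"wy":0,"wz":0,"grip":-1},{"x":0.6,"y":0,"z":-1.2,"wx":0,"wy":0,"wz":0,"grip":-1},{"x":0.9,"y":0,"z":-2,"wx":0,"wy":0,"wz":0,"grip":-1},{"x":1.2,"y":0,"z":-2.9,"wx":0,"wy":0,"wz":0,"grip":-1},{"x":1.5,"y":0,"z":-3.8,"wx":0,"wy":0,"wz":0,"grip":-1},{"x":1.8,"y":0,"z":-4.7,"wx":0,"wy":0,"wz":0,"grip":-1},{"x":2.1,"y":0,"z":-5.6,"wx":0,"wy":0,"wz":0,"grip":-1},{"x":2.4,"y":0,"z":-6.5,"wx":0,"wy":0,"wz":0,"grip":-1},{"x":2.6,"y":0,"z":-7.4,"wx":0,"wy":0,"wz":0,"grip":-1},{"x":2.7,"y":0,"z":-7.6,"wx":0,"wy":0,"wz":0,"grip":-1}]'; python3 -c "
from h import *
where(DOCK)
to(DOCK,(-60,0,230),20)
print(r.get_state()['joint_pos'].round(3))"
```

```text
t: 14.67
eef_pos: [0.5326, 0.1682, 0.1897]
ee_rot: [-0.044, 0.938, 0.119, 0.322]
contact_force: [-0.1, -0.2, -4.7]
width: 0.0555
grasp_force: 57.9
t 14.6667 mm [  5.1  -0.5 189.7] zaxis [ 0.614  0.007 -0.789] F [-0.2 -0.1 -4.7] w 55.5 g 57.90124833583832
shift cm [-2.66 -0.11 -7.18] turn deg [ -0.4 -17.9   0.1]
[ 0.156  0.298  2.195  1.723  0.065 -0.226]
```

```bash
python3 -m inch '[{"x":-0.2,"y":0,"z":-0.8,"wx":1,"wy":0,"wz":0,"grip":-1},{"x":-0.5,"y":0,"z":-1.6,"wx":2,"wy":0,"wz":0,"grip":-1},{"x":-0.9,"y":0,"z":-2.4,"wx":3,"wy":0,"wz":0,"grip":-1},{"x":-1.3,"y":0,"z":-3.2,"wx":4,"wy":-1,"wz":0,"grip":-1},{"x":-1.8,"y":0,"z":-4.2,"wx":4,"wy":-3,"wz":0,"grip":-1},{"x":-2.3,"y":0,"z":-5.2,"wx":4,"wy":-5,"wz":0,"grip":-1},{"x":-2.8,"y":0,"z":-6.2,"wx":3,"wy":-7,"wz":0,"grip":-1},{"x":-3.2,"y":0,"z":-7.2,"wx":2,"wy":-9,"wz":0,"grip":-1},{"x":-3.6,"y":0,"z":-8,"wx":1,"wy":-11,"wz":0,"grip":-1},{"x":-3.6,"y":0,"z":-8,"wx":0,"wy":-13,"wz":0,"grip":-1}]'; python3 -c "
from h import *
where(DOCK)
print(r.get_state()['joint_pos'].round(3),r.get_state()['qvel'].round(2))"
```

```text
t: 15.5
eef_pos: [0.4586, 0.151, 0.2289]
ee_rot: [-0.039, 0.966, 0.126, 0.221]
contact_force: [-0.1, 0.3, -3.6]
width: 0.0552
grasp_force: 57.9
t 15.5 mm [-70.8   1.  228.9] zaxis [ 0.436  0.024 -0.899] F [-0.   0.3 -3.6] w 55.2 g 57.89945840835571
[0.141 0.135 2.161 0.181 0.405 1.303] [ 0.24 -0.07 -0.32 -2.03  0.78  2.18]
```

```bash
python3 -c "
from h import *
to(BAY,(70,17,120),16)"
```

```text
shift cm [-0.24 34.19 11.24] turn deg [-3.4 -9.8  5.8]
```

```bash
python3 -m inch '[{"x":0,"y":1,"z":0,"wx":0,"wy":0,"wz":0,"grip":-1},{"x":0,"y":3,"z":0,"wx":0,"wy":-1,"wz":0,"grip":-1},{"x":0,"y":5.5,"z":0,"wx":-1,"wy":-2,"wz":1,"grip":-1},{"x":0,"y":8,"z":0.5,"wx":-1,"wy":-3,"wz":1.5,"grip":-1},{"x":0,"y":11,"z":1,"wx":-2,"wy":-4.5,"wz":2,"grip":-1},{"x":0,"y":14,"z":2,"wx":-2,"wy":-6,"wz":3,"grip":-1},{"x":0,"y":17,"z":3,"wx":-3,"wy":-7.5,"wz":4,"grip":-1},{"x":0,"y":20,"z":4,"wx":-3.4,"wy":-9,"wz":5,"grip":-1},{"x":0,"y":23,"z":5,"wx":-3.4,"wy":-9.8,"wz":5.8,"grip":-1},{"x":0,"y":26,"z":6,"wx":-3.4,"wy":-9.8,"wz":5.8,"grip":-1}]' >/dev/null; python3 -c "
from h import *
where(BAY); to(BAY,(70,17,120),16)"
```

```text
t 16.3333 mm [ 42.5  94.6 168.6] zaxis [ 0.277  0.003 -0.961] F [ 1.9  0.5 -2.2] w 55.8 g 57.901713252067566
shift cm [1.3  7.78 5.4 ] turn deg [-0.2 -0.1 -0. ]
```

```bash
python3 -m inch '[{"x":0.2,"y":2.2,"z":0.4,"wx":0,"wy":0,"wz":0,"grip":-1},{"x":0.4,"y":4,"z":1,"wx":0,"wy":0,"wz":0,"grip":-1},{"x":0.6,"y":5.5,"z":1.6,"wx":0,"wy":0,"wz":0,"grip":-1},{"x":0.9,"y":6.7,"z":2.2,"wx":0,"wy":0,"wz":0,"grip":-1},{"x":1.1,"y":7.4,"z":3,"wx":0,"wy":0,"wz":0,"grip":-1},{"x":1.3,"y":7.7,"z":3.8,"wx":0,"wy":0,"wz":0,"grip":-1},{"x":1.3,"y":7.7,"z":4.4,"wx":0,"wy":0,"wz":0,"grip":-1},{"x":1.3,"y":7.7,"z":4.8,"wx":0,"wy":0,"wz":0,"grip":-1},{"x":1.3,"y":7.7,"z":4.8,"wx":0,"wy":0,"wz":0,"grip":-1},{"x":1.3,"y":7.7,"z":4.8,"wx":0,"wy":0,"wz":0,"grip":-1}]' >/dev/null; python3 -c "
from h import *
where(BAY); to(BAY,(70,17,35),16)
im=cv2.cvtColor(r.read_camera('scene'),cv2.COLOR_RGB2BGR);cv2.imwrite('pics/sc6.png',im)
o=cv2.resize(im[205:315,170:290],None,fx=5.4,fy=5.4,interpolation=2)
# predicted flat block corners at z center
s=r.get_state()
X,_=pose(BAY,(0,0,0),0); F=Ro.from_euler('z',8.47,degrees=True)
for c in [(70-58.1+sx*70,17+sy*28,125-27+h) for sx in(-1,1) for sy in(-1,1) for h in (0,40)]:
    u=(proj('scene',BAY[0]+F.apply(np.array(c)/1000)-[0,0,.125-s['eef_pos'][2]])[0]-[170,205]+.5)*5.4
    cv2.circle(o,tuple(int(v) for v in u),3,(0,255,0),1)
cv2.imwrite('pics/p6.png',o)"
```

```text
t 17.1667 mm [ 68.3  20.1 126.2] zaxis [ 0.277  0.004 -0.961] F [ 0.5  0.1 -3.3] w 55.7 g 57.90147542953491
shift cm [-2.36  0.35  8.8 ] turn deg [-0.3 -0.1  0.1]
```

View pics/p6.png

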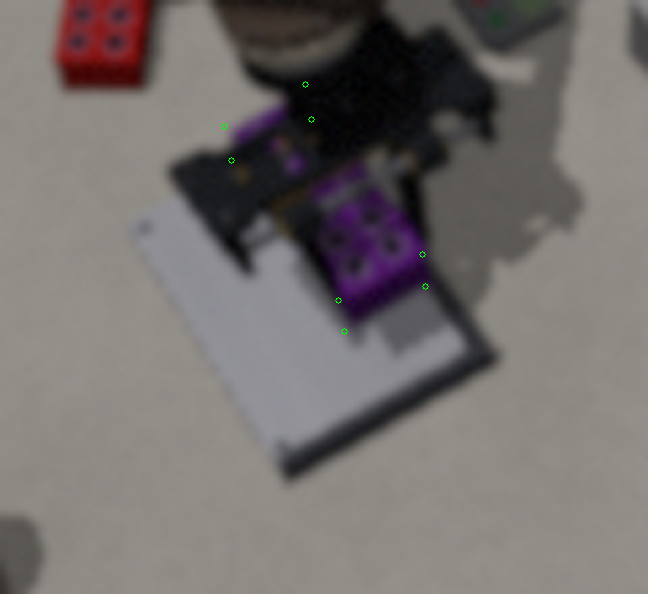

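The block is held flat (no more than about 2° of pitch) above the plate, with the stops beyond it and to its left. Next I'll lower it to just above the plate.

```bash
python3 -m inch '[{"x":-0.2,"y":0,"z":0.7,"wx":0,"wy":0,"wz":0,"grip":-1},{"x":-0.5,"y":0.1,"z":1.8,"wx":0,"wy":0,"wz":0,"grip":-1},{"x":-0.8,"y":0.2,"z":3,"wx":0,"wy":0,"wz":0,"grip":-1},{"x":-1.1,"y":0.3,"z":4.3,"wx":0,"wy":0,"wz":0,"grip":-1},{"x":-1.4,"y":0.3,"z":5.5,"wx":0,"wy":0,"wz":0,"grip":-1},{"x":-1.8,"y":0.3,"z":6.7,"wx":0,"wy":0,"wz":0,"grip":-1},{"x":-2,"y":0.3,"z":7.5,"wx":0,"wy":0,"wz":0,"grip":-1},{"x":-2.1,"y":0.3,"z":8,"wx":0,"wy":0,"wz":0,"grip":-1},{"x":-2.2,"y":0.3,"z":8.2,"wx":0,"wy":0,"wz":0,"grip":-1},{"x":-2.2,"y":0.3,"z":8.2,"wx":0,"wy":0,"wz":0,"grip":-1}]' >/dev/null; python3 -c "
from h import *
where(BAY);print(r.get_state()['torque'].round(2))"
```

```text
t 18.05 mm [69.9 16.7 41. ] zaxis [ 0.277  0.004 -0.961] F [-0.9 -0.5 -4.2] w 55.9 g 57.901169657707214
[-0.1   0.29 -0.02]
```

```bash
python3 -m inch '[{"x":-0.02,"y":0,"z":0.08,"wx":0,"wy":0,"wz":0,"grip":-1},{"x":-0.04,"y":0,"z":0.15,"wx":0,"wy":0,"wz":0,"grip":-1},{"x":-0.06,"y":0,"z":0.22,"wx":0,"wy":0,"wz":0,"grip":-1},{"x":-0.08,"y":0,"z":0.29,"wx":0,"wy":0,"wz":0,"grip":-1},{"x":-0.1,"y":0,"z":0.36,"wx":0,"wy":0,"wz":0,"grip":-1},{"x":-0.12,"y":0,"z":0.43,"wx":0,"wy":0,"wz":0,"grip":-1},{"x":-0.13,"y":0,"z":0.48,"wx":0,"wy":0,"wz":0,"grip":-1},{"x":-0.13,"y":0,"z":0.5,"wx":0,"wy":0,"wz":0,"grip":-1},{"x":-0.13,"y":0,"z":0.5,"wx":0,"wy":0,"wz":0,"grip":-1},{"x":-0.13,"y":0,"z":0.5,"wx":0,"wy":0,"wz":0,"grip":-1}]' >/dev/null; python3 -c "
from h import *
where(BAY);print(r.get_state()['torque'].round(2))"
```

```text
t 18.8833 mm [70.3 16.6 36.5] zaxis [ 0.278  0.004 -0.961] F [ 1.   0.5 -0.8] w 55.9 g 57.90197432041168
[0.   0.18 0.02]
```

```bash
python3 -m inch '[{"x":-0.01,"y":0,"z":0.03,"wx":0,"wy":0,"wz":0,"grip":-1},{"x":-0.02,"y":0,"z":0.06,"wx":0,"wy":0,"wz":0,"grip":-1},{"x":-0.02,"y":0,"z":0.09,"wx":0,"wy":0,"wz":0,"grip":-1},{"x":-0.03,"y":0,"z":0.12,"wx":0,"wy":0,"wz":0,"grip":-1},{"x":-0.04,"y":0,"z":0.15,"wx":0,"wy":0,"wz":0,"grip":-1},{"x":-0.05,"y":0,"z":0.17,"wx":0,"wy":0,"wz":0,"grip":-1},{"x":-0.05,"y":0,"z":0.2,"wx":0,"wy":0,"wz":0,"grip":-1},{"x":-0.05,"y":0,"z":0.2,"wx":0,"wy":0,"wz":0,"grip":-1},{"x":-0.05,"y":0,"z":0.2,"wx":0,"wy":0,"wz":0,"grip":-1},{"x":-0.05,"y":0,"z":0.2,"wx":0,"wy":0,"wz":0,"grip":-1}]' >/dev/null; python3 -c "
from h import *
where(BAY);print(r.get_state()['torque'].round(2))"
```

```text
t 19.7167 mm [70.5 16.6 36.1] zaxis [ 0.28   0.003 -0.96 ] F [-7.4  4.4 22.2] w 55.5 g 57.912781834602356
[0.26 0.74 0.05]
```

```bash
python3 -m inch '[{"x":0,"y":0,"z":-0.05,"wx":0,"wy":0,"wz":0,"grip":-1},{"x":0,"y":0,"z":-0.1,"wx":0,"wy":0,"wz":0,"grip":-1},{"x":0,"y":0,"z":-0.1,"wx":0,"wy":0,"wz":0,"grip":-1},{"x":0,"y":0,"z":-0.1,"wx":0,"wy":0,"wz":0,"grip":-1},{"x":0,"y":0,"z":-0.1,"wx":0,"wy":0,"wz":0,"grip":-1},{"x":0,"y":0,"z":-0.1,"wx":0,"wy":0,"wz":0,"grip":-1},{"x":0,"y":0,"z":-0.1,"wx":0,"wy":0,"wz":0,"grip":-1},{"x":0,"y":0,"z":-0.1,"wx":0,"wy":0,"wz":0,"grip":-1},{"x":0,"y":0,"z":-0.1,"wx":0,"wy":0,"wz":0,"grip":-1},{"x":0,"y":0,"z":-0.1,"wx":0,"wy":0,"wz":0,"grip":-1}]' 8 >/dev/null; python3 -c "
from h import *
where(BAY);print(r.get_state()['torque'].round(2))
im=cv2.cvtColor(r.read_camera('scene'),cv2.COLOR_RGB2BGR);cv2.imwrite('pics/sc7.png',im)
o=cv2.resize(im[205:315,170:290],None,fx=5.4,fy=5.4,interpolation=2)
cv2.imwrite('pics/p7.png',o)"
```

```text
t 20.55 mm [70.4 16.5 36. ] zaxis [ 0.279  0.003 -0.96 ] F [-0.4  2.1  9.1] w 55.8 g 7.985984310507774
[ 0.31 -0.14  0.18]
```

View pics/p7.png

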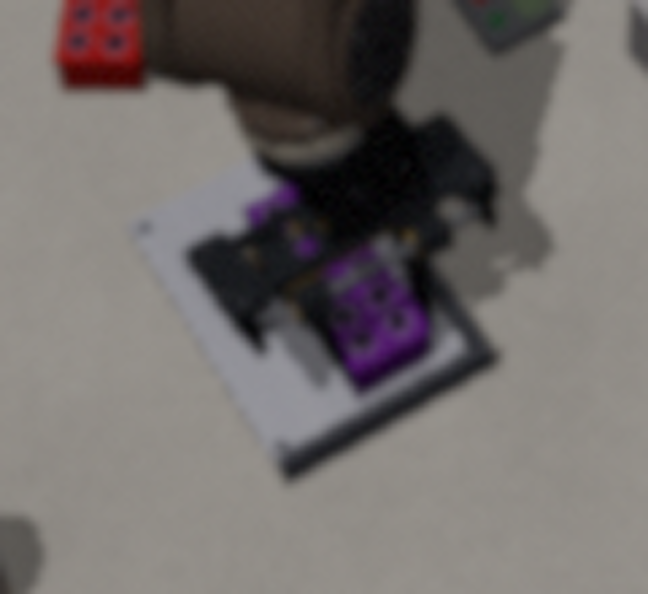

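The block sits on the plate at about (340,300), inside both stops, and looks flat. I'll open the fingers and back the hand off along its own axis.

```bash
python3 -m inch '[{"x":0,"y":0,"z":0,"wx":0,"wy":0,"wz":0,"grip":0.2},{"x":0,"y":0,"z":0,"wx":0,"wy":0,"wz":0,"grip":0.25},{"x":0,"y":0,"z":0,"wx":0,"wy":0,"wz":0,"grip":0.4},{"x":0,"y":0,"z":0,"wx":0,"wy":0,"wz":0,"grip":0.4},{"x":0,"y":0,"z":-1,"wx":0,"wy":0,"wz":0,"grip":0.4},{"x":0,"y":0,"z":-2.5,"wx":0,"wy":0,"wz":0,"grip":0.4},{"x":0,"y":0,"z":-4.5,"wx":0,"wy":0,"wz":0,"grip":0.4},{"x":0,"y":0,"z":-7,"wx":0,"wy":0,"wz":0,"grip":0},{"x":0,"y":0,"z":-10,"wx":0,"wy":0,"wz":0,"grip":-1},{"x":0,"y":0,"z":-13,"wx":0,"wy":0,"wz":0,"grip":-1}]' >/dev/null; python3 -c "
from h import *
where(BAY);to(BAY,(-110,20,150),0)"
```

```text
t 21.4333 mm [ 32.8  16.3 161.4] zaxis [ 0.277  0.004 -0.961] F [-0.4 -1.   0.3] w 51.7 g 0.0
shift cm [-14.04  -0.38  -2.85] turn deg [ -0.2 -16.1   0. ]
```

```bash
python3 -m inch '[{"x":-1.4,"y":0,"z":-0.3,"wx":0,"wy":-1.6,"wz":0,"grip":-1},{"x":-3,"y":0,"z":-0.6,"wx":0,"wy":-3.2,"wz":0,"grip":-1},{"x":-5,"y":0,"z":-1,"wx":0,"wy":-5,"wz":0,"grip":-1},{"x":-7,"y":0,"z":-1.4,"wx":0,"wy":-7,"wz":0,"grip":-1},{"x":-9,"y":0,"z":-1.8,"wx":0,"wy":-9,"wz":0,"grip":-1},{"x":-11,"y":0,"z":-2.2,"wx":0,"wy":-11,"wz":0,"grip":-1},{"x":-13,"y":-0.2,"z":-2.6,"wx":0,"wy":-13,"wz":0,"grip":-1},{"x":-14,"y":-0.4,"z":-2.85,"wx":0,"wy":-15,"wz":0,"grip":-1},{"x":-14,"y":-0.4,"z":-2.85,"wx":0,"wy":-16,"wz":0,"grip":-1},{"x":-14,"y":-0.4,"z":-2.85,"wx":0,"wy":-16,"wz":0,"grip":-1}]' >/dev/null
cat > meas.py <<'E'
from h import *
where(BAY)
F=Ro.from_euler('z',8.47,degrees=True)
for n in('top','scene'):
    im=cv2.cvtColor(r.read_camera(n),cv2.COLOR_RGB2BGR); hsv=cv2.cvtColor(im,cv2.COLOR_BGR2HSV)
    m=((hsv[...,0]>125)&(hsv[...,0]<158)&(hsv[...,1]>80)).astype(np.uint8)
    m=cv2.morphologyEx(m,cv2.MORPH_CLOSE,np.ones((5,5),np.uint8))
    u,v=proj(n,BAY[0]+F.apply([.02,.025,.048]))[0].astype(int)
    w=np.zeros_like(m);w[v-45:v+45,u-45:u+45]=m[v-45:v+45,u-45:u+45]
    R,b=quad(w,n,.048)
    B=F.inv().apply(np.c_[b/1000,np.full(4,.048)]-BAY[0])*1000
    print(n,'size',np.round(R[1],1),'centre',B.mean(0)[:2].round(1),'corners',B[:,:2].round(1).tolist())
E
python3 meas.py
```

```text
t 22.2667 mm [-108.2   19.6  149.2] zaxis [ 0.002  0.003 -1.   ] F [ 0.5 -0.3 -0.5] w 0.2 g 0.0
top size [147.1  59.8] centre [11.2 18.9] corners [[-62.5, 48.5], [-62.3, -11.3], [84.9, -10.7], [84.6, 49.1]]
scene size [149.7  58.1] centre [22.5 14.4] corners [[-52.6, 42.7], [-52.1, -15.3], [97.6, -14.0], [97.1, 44.1]]
```

```bash
python3 -c "
from h import *
to(BAY,(12,-42,150),0)"
```

```text
shift cm [11.98  6.2  -0.09] turn deg [-0.2 -0.2  0.1]
```

```bash
python3 -m inch '[{"x":1.5,"y":1.5,"z":0,"wx":0,"wy":0,"wz":0,"grip":-1},{"x":3.5,"y":3,"z":0,"wx":0,"wy":0,"wz":0,"grip":-1},{"x":6,"y":5,"z":0,"wx":0,"wy":0,"wz":0,"grip":-1},{"x":8.5,"y":6.2,"z":0,"wx":0,"wy":0,"wz":0,"grip":-1},{"x":11,"y":6.2,"z":2,"wx":0,"wy":0,"wz":0,"grip":-1},{"x":12,"y":6.2,"z":5,"wx":0,"wy":0,"wz":0,"grip":-1},{"x":12,"y":6.2,"z":8,"wx":0,"wy":0,"wz":0,"grip":-1},{"x":12,"y":6.2,"z":11,"wx":0,"wy":0,"wz":0,"grip":-1},{"x":12,"y":6.2,"z":12.7,"wx":0,"wy":0,"wz":0,"grip":-1},{"x":12,"y":6.2,"z":12.7,"wx":0,"wy":0,"wz":0,"grip":-1}]' >/dev/null; python3 -c "
from h import *
where(BAY);to(BAY,(12,-3,20),0)"
```

```text
t 23.2 mm [ 10.8 -40.2  18. ] zaxis [-0.002  0.007 -1.   ] F [-0.4  0.5 -0. ] w 0.8 g 0.0
shift cm [ 0.13 -3.72 -0.18] turn deg [-0.4  0.1  0.1]
```

```bash
python3 -m inch '[{"x":0.1,"y":-0.5,"z":0,"wx":0,"wy":0,"wz":0,"grip":-1},{"x":0.1,"y":-1,"z":0,"wx":0,"wy":0,"wz":0,"grip":-1},{"x":0.1,"y":-1.4,"z":0,"wx":0,"wy":0,"wz":0,"grip":-1},{"x":0.1,"y":-1.7,"z":0,"wx":0,"wy":0,"wz":0,"grip":-1},{"x":0.1,"y":-2,"z":0,"wx":0,"wy":0,"wz":0,"grip":-1},{"x":0.1,"y":-2.3,"z":0,"wx":0,"wy":0,"wz":0,"grip":-1},{"x":0.1,"y":-2.6,"z":0,"wx":0,"wy":0,"wz":0,"grip":-1},{"x":0.1,"y":-2.9,"z":0,"wx":0,"wy":0,"wz":0,"grip":-1},{"x":0.1,"y":-3.1,"z":0,"wx":0,"wy":0,"wz":0,"grip":-1},{"x":0.1,"y":-3.3,"z":0,"wx":0,"wy":0,"wz":0,"grip":-1}]' >/dev/null; python3 -c "
from h import *
where(BAY)"
```

```text
t 24.0333 mm [13.5 -9.3 22.7] zaxis [ 0.005  0.001 -1.   ] F [-0.8 -5.3  5.2] w 0.7 g 3.2016836141701788
```

```bash
python3 -m inch '[{"x":0,"y":-0.1,"z":0,"wx":0,"wy":0,"wz":0,"grip":-1},{"x":0,"y":-0.2,"z":0,"wx":0,"wy":0,"wz":0,"grip":-1},{"x":0,"y":-0.3,"z":0,"wx":0,"wy":0,"wz":0,"grip":-1},{"x":0,"y":-0.4,"z":0,"wx":0,"wy":0,"wz":0,"grip":-1},{"x":0,"y":-0.5,"z":0,"wx":0,"wy":0,"wz":0,"grip":-1},{"x":0,"y":-0.5,"z":0,"wx":0,"wy":0,"wz":0,"grip":-1},{"x":0,"y":-0.5,"z":0,"wx":0,"wy":0,"wz":0,"grip":-1},{"x":0,"y":-0.5,"z":0,"wx":0,"wy":0,"wz":0,"grip":-1},{"x":0,"y":-0.5,"z":0,"wx":0,"wy":0,"wz":0,"grip":-1},{"x":0,"y":-0.5,"z":0,"wx":0,"wy":0,"wz":0,"grip":-1}]' >/dev/null; python3 -c "
from h import *
where(BAY)"
```

```text
t 24.8667 mm [13.5 -4.2 22.5] zaxis [ 0.004  0.002 -1.   ] F [ 0.3 -5.2  5.9] w 0.6 g 2.928737736074254
```

```bash
python3 -m inch '[{"x":0,"y":-0.1,"z":0,"wx":0,"wy":0,"wz":0,"grip":-1},{"x":0,"y":-0.2,"z":0,"wx":0,"wy":0,"wz":0,"grip":-1},{"x":0,"y":-0.3,"z":0,"wx":0,"wy":0,"wz":0,"grip":-1},{"x":0,"y":-0.3,"z":0,"wx":0,"wy":0,"wz":0,"grip":-1},{"x":0,"y":-0.3,"z":0,"wx":0,"wy":0,"wz":0,"grip":-1},{"x":0,"y":-0.3,"z":0,"wx":0,"wy":0,"wz":0,"grip":-1},{"x":0,"y":-0.3,"z":0,"wx":0,"wy":0,"wz":0,"grip":-1},{"x":0,"y":-0.3,"z":0,"wx":0,"wy":0,"wz":0,"grip":-1},{"x":0,"y":-0.3,"z":0,"wx":0,"wy":0,"wz":0,"grip":-1},{"x":0,"y":-0.3,"z":0,"wx":0,"wy":0,"wz":0,"grip":-1}]' >/dev/null; python3 -c "
from h import *
where(BAY)"; python3 meas.py
```

```text
t 25.7 mm [13.4 -1.1 22.4] zaxis [ 0.004  0.002 -1.   ] F [ 1.2 -5.2  5. ] w 0.5 g 2.8239041240885854
t 25.7 mm [13.4 -1.1 22.4] zaxis [ 0.004  0.002 -1.   ] F [ 1.2 -5.2  5. ] w 0.5 g 2.8239041240885854
top size [29.6 47.5] centre [67.9 54.8] corners [[40.2, 50.6], [83.9, 31.8], [95.6, 58.9], [51.9, 77.8]]
scene size [141.5  71.2] centre [28.5 35.1] corners [[-37.2, 79.4], [-46.2, 8.8], [94.1, -9.3], [103.2, 61.3]]
```

```bash
python3 -m inch '[{"x":0,"y":-0.1,"z":0,"wx":0,"wy":0,"wz":0,"grip":-1},{"x":0,"y":-0.2,"z":0,"wx":0,"wy":0,"wz":0,"grip":-1},{"x":0,"y":-0.3,"z":0,"wx":0,"wy":0,"wz":0,"grip":-1},{"x":0,"y":-0.4,"z":0,"wx":0,"wy":0,"wz":0,"grip":-1},{"x":0,"y":-0.4,"z":0,"wx":0,"wy":0,"wz":0,"grip":-1},{"x":0,"y":-0.4,"z":0,"wx":0,"wy":0,"wz":0,"grip":-1},{"x":0,"y":-0.4,"z":0,"wx":0,"wy":0,"wz":0,"grip":-1},{"x":0,"y":-0.4,"z":0,"wx":0,"wy":0,"wz":0,"grip":-1},{"x":0,"y":-0.4,"z":0,"wx":0,"wy":0,"wz":0,"grip":-1},{"x":0,"y":-0.4,"z":0,"wx":0,"wy":0,"wz":0,"grip":-1}]' >/dev/null; python3 -c "
from h import *
where(BAY)"
```

```text
t 26.6333 mm [13.6  0.8 22.9] zaxis [ 0.006 -0.001 -1.   ] F [ -3.9 -19.1   7.1] w 0.3 g 9.792786701582372
```

```bash
python3 -m inch '[{"x":0,"y":1,"z":0,"wx":0,"wy":0,"wz":0,"grip":-1},{"x":0,"y":2.5,"z":0,"wx":0,"wy":0,"wz":0,"grip":-1},{"x":0,"y":3.5,"z":-2,"wx":0,"wy":0,"wz":0,"grip":-1},{"x":0,"y":3.5,"z":-5,"wx":0,"wy":0,"wz":0,"grip":-1},{"x":-2,"y":3.5,"z":-7,"wx":0,"wy":0,"wz":0,"grip":-1},{"x":-4,"y":3.5,"z":-7.5,"wx":0,"wy":0,"wz":0,"grip":-1},{"x":-7,"y":2,"z":-7.5,"wx":0,"wy":0,"wz":0,"grip":-1},{"x":-10,"y":0,"z":-7.5,"wx":0,"wy":0,"wz":0,"grip":-1},{"x":-11,"y":-2,"z":-7.5,"wx":0,"wy":0,"wz":0,"grip":-1},{"x":-11,"y":-3.6,"z":-7.5,"wx":0,"wy":0,"wz":0,"grip":-1}]' >/dev/null; python3 meas.py; python3 -c "
from h import *
to(BAY,(-88,37,20),0)"
```

```text
t 27.4667 mm [-100.2   40.3   96.6] zaxis [ 0.     0.005 -1.   ] F [ 0.8 -0.2  1.6] w 0.7 g 0.0
top size [118.4  58.1] centre [25.9 39.6] corners [[-33.1, 69.0], [-33.5, 10.9], [84.9, 10.3], [85.2, 68.4]]
scene size [152.8  60.3] centre [21.7 36.5] corners [[-54.5, 67.2], [-54.9, 6.9], [97.9, 5.8], [98.4, 66.1]]
shift cm [1.02 0.39 7.68] turn deg [-0.3 -0.1  0.1]
```

```bash
python3 -m inch '[{"x":0.6,"y":0.2,"z":1.5,"wx":0,"wy":0,"wz":0,"grip":-1},{"x":1,"y":0.3,"z":3.5,"wx":0,"wy":0,"wz":0,"grip":-1},{"x":1,"y":0.3,"z":5.5,"wx":0,"wy":0,"wz":0,"grip":-1},{"x":1,"y":0.3,"z":7,"wx":0,"wy":0,"wz":0,"grip":-1},{"x":1,"y":0.3,"z":7.5,"wx":0,"wy":0,"wz":0,"grip":-1},{"x":1.5,"y":0.3,"z":7.5,"wx":0,"wy":0,"wz":0,"grip":-1},{"x":2,"y":0.3,"z":7.5,"wx":0,"wy":0,"wz":0,"grip":-1},{"x":2.5,"y":0.3,"z":7.5,"wx":0,"wy":0,"wz":0,"grip":-1},{"x":3,"y":0.3,"z":7.5,"wx":0,"wy":0,"wz":0,"grip":-1},{"x":3.4,"y":0.3,"z":7.5,"wx":0,"wy":0,"wz":0,"grip":-1}]' >/dev/null; python3 -c "
from h import *
where(BAY)"
```

```text
t 28.4 mm [-62.8  36.4  22.5] zaxis [ 0.002  0.003 -1.   ] F [-6.4 -3.   3.7] w 0.6 g 3.3625123277306557
```

Contact is made and the block is sliding. I'll push on at 1 mm per row.

```bash
python3 -m inch '[{"x":0.1,"y":0,"z":0,"wx":0,"wy":0,"wz":0,"grip":-1},{"x":0.2,"y":0,"z":0,"wx":0,"wy":0,"wz":0,"grip":-1},{"x":0.3,"y":0,"z":0,"wx":0,"wy":0,"wz":0,"grip":-1},{"x":0.4,"y":0,"z":0,"wx":0,"wy":0,"wz":0,"grip":-1},{"x":0.5,"y":0,"z":0,"wx":0,"wy":0,"wz":0,"grip":-1},{"x":0.6,"y":0,"z":0,"wx":0,"wy":0,"wz":0,"grip":-1},{"x":0.7,"y":0,"z":0,"wx":0,"wy":0,"wz":0,"grip":-1},{"x":0.8,"y":0,"z":0,"wx":0,"wy":0,"wz":0,"grip":-1},{"x":0.9,"y":0,"z":0,"wx":0,"wy":0,"wz":0,"grip":-1},{"x":0.9,"y":0,"z":0,"wx":0,"wy":0,"wz":0,"grip":-1}]' >/dev/null; python3 -c "
from h import *
where(BAY)"
```

```text
t 29.2333 mm [-54.5  36.6  22.2] zaxis [ 0.002  0.004 -1.   ] F [-4.  -1.6  4.9] w 0.4 g 2.36509851180017
```

```bash
python3 -m inch '[{"x":0.1,"y":0,"z":0,"wx":0,"wy":0,"wz":0,"grip":-1},{"x":0.2,"y":0,"z":0,"wx":0,"wy":0,"wz":0,"grip":-1},{"x":0.3,"y":0,"z":0,"wx":0,"wy":0,"wz":0,"grip":-1},{"x":0.4,"y":0,"z":0,"wx":0,"wy":0,"wz":0,"grip":-1},{"x":0.4,"y":0,"z":0,"wx":0,"wy":0,"wz":0,"grip":-1},{"x":0.4,"y":0,"z":0,"wx":0,"wy":0,"wz":0,"grip":-1},{"x":0.4,"y":0,"z":0,"wx":0,"wy":0,"wz":0,"grip":-1},{"x":0.4,"y":0,"z":0,"wx":0,"wy":0,"wz":0,"grip":-1},{"x":0.4,"y":0,"z":0,"wx":0,"wy":0,"wz":0,"grip":-1},{"x":0.4,"y":0,"z":0,"wx":0,"wy":0,"wz":0,"grip":-1}]' >/dev/null; python3 -c "
from h import *
where(BAY)"
```

```text
t 30.0667 mm [-53.7  36.8  22.2] zaxis [-0.004  0.006 -1.   ] F [-26.4 -11.1  15.4] w 0.2 g 13.358003399334848
```

The block is firm against the far stop. I'll finish with one more push to the long stop at the block's middle (x ≈ 27).

```bash
python3 -m inch '[{"x":-1,"y":0,"z":0,"wx":0,"wy":0,"wz":0,"grip":-1},{"x":-2.5,"y":0,"z":-1,"wx":0,"wy":0,"wz":0,"grip":-1},{"x":-2.5,"y":0,"z":-4,"wx":0,"wy":0,"wz":0,"grip":-1},{"x":-1.5,"y":2,"z":-7,"wx":0,"wy":0,"wz":0,"grip":-1},{"x":0.5,"y":5,"z":-7.5,"wx":0,"wy":0,"wz":0,"grip":-1},{"x":3,"y":7,"z":-7.5,"wx":0,"wy":0,"wz":0,"grip":-1},{"x":6,"y":7,"z":-7.5,"wx":0,"wy":0,"wz":0,"grip":-1},{"x":8,"y":7,"z":-5,"wx":0,"wy":0,"wz":0,"grip":-1},{"x":8,"y":7,"z":-2,"wx":0,"wy":0,"wz":0,"grip":-1},{"x":8,"y":7,"z":0.3,"wx":0,"wy":0,"wz":0,"grip":-1}]' >/dev/null; python3 -c "
from h import *
where(BAY);to(BAY,(27,0.5,21),0)"
```

```text
t 30.9 mm [ 30.8 -33.   17.3] zaxis [ 0.003  0.003 -1.   ] F [-0.4 -0.5 -1.1] w 0.5 g 0.0
shift cm [-0.37 -3.35 -0.36] turn deg [-0.2 -0.2  0.1]
```

```bash
python3 -m inch '[{"x":-0.2,"y":-0.8,"z":0,"wx":0,"wy":0,"wz":0,"grip":-1},{"x":-0.2,"y":-1.6,"z":0,"wx":0,"wy":0,"wz":0,"grip":-1},{"x":-0.2,"y":-2.2,"z":0,"wx":0,"wy":0,"wz":0,"grip":-1},{"x":-0.2,"y":-2.6,"z":0,"wx":0,"wy":0,"wz":0,"grip":-1},{"x":-0.2,"y":-2.9,"z":0,"wx":0,"wy":0,"wz":0,"grip":-1},{"x":-0.2,"y":-3.2,"z":0,"wx":0,"wy":0,"wz":0,"grip":-1},{"x":-0.2,"y":-3.4,"z":0,"wx":0,"wy":0,"wz":0,"grip":-1},{"x":-0.2,"y":-3.5,"z":0,"wx":0,"wy":0,"wz":0,"grip":-1},{"x":-0.2,"y":-3.6,"z":0,"wx":0,"wy":0,"wz":0,"grip":-1},{"x":-0.2,"y":-3.6,"z":0,"wx":0,"wy":0,"wz":0,"grip":-1}]' >/dev/null; python3 -c "
from h import *
where(BAY)"
```

```text
t 31.7333 mm [28.2  0.3 19.9] zaxis [ 0.005 -0.    -1.   ] F [ -5.2 -13.8   2.8] w 0.7 g 6.937660749536008
```

```bash
python3 -m inch '[{"x":0,"y":0.7,"z":0,"wx":0,"wy":0,"wz":0,"grip":-1},{"x":0,"y":2,"z":0,"wx":0,"wy":0,"wz":0,"grip":-1},{"x":0,"y":3.5,"z":-2,"wx":0,"wy":0,"wz":0,"grip":-1},{"x":0,"y":4,"z":-5,"wx":0,"wy":0,"wz":0,"grip":-1},{"x":0,"y":4,"z":-9,"wx":0,"wy":0,"wz":0,"grip":-1},{"x":-2,"y":4,"z":-12,"wx":0,"wy":0,"wz":0,"grip":-1},{"x":-5,"y":5,"z":-14,"wx":0,"wy":0,"wz":0,"grip":-1},{"x":-8,"y":8,"z":-15,"wx":0,"wy":0,"wz":0,"grip":-1},{"x":-11,"y":11,"z":-15,"wx":0,"wy":0,"wz":0,"grip":-1},{"x":-13,"y":14,"z":-15,"wx":0,"wy":0,"wz":0,"grip":-1}]' >/dev/null; python3 meas.py
```

```text
t 32.5667 mm [-104.3 -139.3  169.4] zaxis [ 0.003  0.002 -1.   ] F [ 0.1 -0.6 -0.7] w 0.6 g 0.0
top size [143.8  68.7] centre [28.1 44.1] corners [[-43.4, 79.2], [-44.2, 10.6], [99.6, 9.1], [100.3, 77.7]]
scene size [151.   60.3] centre [31.7 36.3] corners [[-43.8, 66.5], [-43.8, 6.2], [107.1, 6.0], [107.2, 66.4]]
```

```bash
python3 -c "
from h import *
F=Ro.from_euler('z',8.47,degrees=True)
im=cv2.cvtColor(r.read_camera('top'),cv2.COLOR_RGB2BGR);hsv=cv2.cvtColor(im,cv2.COLOR_BGR2HSV)
for x in (-70,-35,0,30,60,85):
    print(x,[ (lambda u:tuple(int(k) for k in hsv[u[1],u[0]]))(proj('top',BAY[0]+F.apply([x/1000,y/1000,.048]))[0].round().astype(int)) for y in range(0,90,6)])
print('along x y=37',[ (x,)+(lambda u:tuple(int(k) for k in hsv[u[1],u[0]]))(proj('top',BAY[0]+F.apply([x/1000,.037,.048]))[0].round().astype(int)) for x in range(-60,125,6)])
"
```

```text
-70 [(105, 7, 153), (105, 7, 155), (102, 8, 156), (105, 10, 153), (114, 8, 153), (108, 8, 152), (115, 10, 154), (120, 3, 154), (173, 12, 88), (20, 109, 35), (16, 85, 39), (13, 64, 48), (16, 78, 49), (13, 91, 53), (13, 73, 56)]
-35 [(132, 8, 154), (107, 12, 154), (141, 133, 134), (141, 181, 120), (141, 177, 121), (140, 127, 129), (141, 173, 121), (140, 177, 124), (140, 169, 124), (140, 96, 135), (141, 179, 120), (140, 190, 82), (80, 27, 28), (15, 127, 36), (12, 62, 41)]
0 [(114, 8, 157), (120, 7, 156), (140, 112, 130), (140, 115, 133), (140, 33, 69), (134, 32, 87), (140, 147, 123), (140, 147, 125), (136, 24, 117), (137, 131, 41), (140, 157, 120), (140, 207, 85), (105, 51, 30), (100, 35, 44), (25, 18, 86)]
30 [(102, 8, 152), (135, 7, 152), (140, 147, 128), (140, 175, 121), (139, 98, 136), (140, 130, 129), (140, 164, 123), (140, 172, 120), (139, 102, 135), (140, 167, 125), (140, 173, 124), (141, 239, 49), (120, 41, 37), (120, 37, 41), (21, 20, 88)]
60 [(115, 10, 157), (110, 10, 154), (140, 162, 124), (138, 50, 102), (139, 102, 35), (140, 54, 100), (140, 159, 122), (141, 88, 130), (137, 
[... 299 characters left out ...]
, 46, 33), (123, 52, 44), (17, 27, 84)]
along x y=37 [(-60, 114, 8, 156), (-54, 120, 7, 154), (-48, 114, 11, 121), (-42, 132, 101, 38), (-36, 140, 171, 128), (-30, 141, 176, 120), (-24, 140, 154, 124), (-18, 141, 170, 123), (-12, 140, 167, 122), (-6, 140, 158, 126), (0, 141, 172, 123), (6, 141, 170, 120), (12, 141, 173, 122), (18, 141, 177, 121), (24, 141, 181, 120), (30, 140, 164, 123), (36, 140, 178, 122), (42, 141, 173, 124), (48, 141, 179, 121), (54, 140, 176, 122), (60, 140, 159, 122), (66, 141, 174, 119), (72, 140, 169, 122), (78, 140, 169, 121), (84, 140, 172, 123), (90, 141, 183, 120), (96, 140, 160, 91), (102, 23, 18, 114), (108, 23, 16, 146), (114, 23, 20, 151), (120, 24, 26, 146)]
```

```bash
python3 -c "
from station import r
print(r.job_done())"
```

```text
the job is handed in; nothing more can be done
None
```

The job is handed in: I tipped the block in its dock, took it by the raised end, set it down flat on the locating plate without dropping it, and pushed it firm against both stops, at about 33 s of robot time and with no other object knowingly touched.

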